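# Latch the two-part plaster mould shut

### The arm

A 6-joint arm with a two-finger parallel gripper is mounted at the origin on the work surface; the furniture and walls round the work are solid. World frame = base frame: x ahead of the robot, y to its left, z up, the work surface at z = 0. Lengths are in m, angles in rad, forces in N, time in s.
With the tool pointing down it reaches from about 0.3 to 0.875 m from the base axis. Payload 6.4 kg.
Tool frame: the origin (TCP) lies between the finger pads; the fingertips stand ctrl.tip_reach ahead of it and the grasp point (between the pads) lies 11 mm behind it (ctrl.tip_reach is the distance from the TCP to the fingertips, in m); z points along the fingers, x is the direction in which the jaws open and shut, and the axes are right-handed (so a half turn about z gives the same grasp; the last joint's range is limited). The gripper opens to 85 mm and grips with 20 to 120 N. Pads are 22 mm wide; open, the fingers measure 114 mm over their backs; the gripper's body (76 mm by 85 mm) begins 54 mm behind the grasp point. The pads swing forward as they close: fully open they stand 13 mm farther back than shut.
Start: joints at [0.976, 0.181, 1.607, -0, 1.354, -0.206], TCP at [0.218, 0.532, 0.239] pointing down, gripper open.
Joint ranges: [-2.99, 2.99], [-0.89, 2.07], [0.3, 2.58], [-1.14, 4.28], [0, 2.63], [-3.12, 3.12]. Speed limits (rad/s): [2.57, 2.57, 3.01, 3.14, 3.14, 3.14].

### API

Orientations are given as a unit quaternion [w, x, y, z].
In Python, from bench import telemetry, viewer, ticket, nets, ctrl gives the robot as it stands.
- The arm moves only by the tool step_arm, never from a script. Its argument "plan" is a list of rows, each a list of 2 entries, a list of its own where there are three numbers: the shift along the tool's x, y, z in m, then the turn, a rotation vector about the tool's x, y, z in degrees. A call has 1 to 5 rows; each row is the pose to reach, as a shift and turn from the pose commanded when the call began, along the tool's axes at that moment; what a row does not reach only later rows make up. A row lasts 1/10 s, in which the tool goes at most 50 mm and 8.59 degrees, less where a joint would pass 70% of its speed; a pose out of reach is approached as far as the arm can. A call with a gripper value outside its range is refused whole. "fingers" is the opening in per cent of the stroke, from 0 (shut) to 100 (fully open), set as the call begins (left out, the last holds). The fingers move at their own pace and stop on an object; the grip force is fixed at half the most. Time passes only in rows, so rows that repeat a pose let the fingers close. It gives the time, the measured TCP pose, the force and the opening at its end, in the units of the state.
- telemetry.get_obs(): the state, without advancing time (a new reading comes with each control period).
- viewer.camera(name): name is "side" or "top"; returns the picture (384x512x3 uint8, red, green, blue); there is no depth.
- viewer.get_calibration(name): a dict with "K" (3x3 intrinsics, pixels), "origin" and "orientation" of the camera in the world. Camera axes: x right, y up, looking along -z (the intrinsics and any distortion apply to the point x, -y, -z); pixel columns grow to the right and rows downward; lengths in m; the calibration is good to about 2 mm. A picture is of the moment at which its call begins. get_calibration takes no time and is no camera call.
- ticket.hand_in(): hands the job in, once; it reports no verdict.
Trained networks look in the newest picture that a camera, given by its name, has taken for a name from the list of things; names that differ only in an ending like _2 or _b are one class to them, and where a whole thing is asked for, a point or a joint stands for the part that bears it (a point fixed in the world has none). Each returns a list of dicts, best first, with "score" (0 to 1); they miss things now and then, are a little off and sometimes report something else, mostly with a low value. They report only what shows in the picture. A call takes as long as a camera call.
- nets.boxes_of(thing, camera): "extent" ([left, top, right, bottom] in pixels, round what is visible of it).
The state is a dict: "time_s": time; "q": joint angles; "dq": joint speeds; "joint_efforts": joint torques, N m; "eef_pos": TCP position; "eef_rot": TCP orientation; "wrist_force": force on the tool from outside, world axes, zero at the start; "torque": the same for the moment, N m; "opening": opening from 0.0 (shut) to 1.0 (fully open).
Only numpy, scipy, OpenCV 4.12 (cv2) and the standard library are available. Lean on these libraries where they do the work, as an engineer would, in place of code of your own. Each camera call takes 0.05 s, during which the arm holds its last target.

### The job

The two-part plaster mould in the wooden tray stands slightly open. Hook the wire loop of its draw latch into the groove of the keeper on the other half, then press the lever down flat past centre so that the latch pulls the halves together and stays shut by itself. The plaster and its fittings are delicate: feel for the groove with a light touch, without pressing the bar down on its lips, never force or knock anything, and leave the stamp, cup and tile beside it alone.

Things in the scene. Friction and masses are not known exactly. Their poses are not given: they have to be found in the camera images.
- tray: Fixed plywood tray, 236 x 130 x 12 mm with low rails, holding the white plaster mould (98 mm wide, top at z = 68 mm). Origin under the seam, on the worktop; Z up, X from the lever to the keeper; the latch works in the plane Y = 0. The points below are fixed on it and share its axes.
- pivot (a point): Pivot of the steel lever, on its axis (along Y), 81 mm above the worktop. Lever 22 mm wide, 5 mm thick, 59 mm long from the pivot. The loop turns on a pin through the lever 22 mm from the pivot; it is a wire U 42 mm wide over all with a cross-bar of 5 mm wire 66 mm from the pin (centre lines), spring-loaded: it stretches up to 23 mm, from 4.5 N, 0.6 N per mm.
- groove_nominal (a point): Middle of the brass keeper's groove (for the bar's centre line, 77 mm high) at the start IF the keeper were mid in its slots; it is fixed anywhere within 10 mm of that along X, differently each time, not measured. The bar drops in within 1.5 mm of the true middle. Front (-X) lip 7 mm, rear lip 4 mm long: on them its centre stays at 84 to 85 mm (touch lightly, under 15 N); off them it sinks below 75.
- lever (a joint): Lever angle, rad: 0 level, handle pointing to -X; grows as the handle is lifted (1.57 upright, then leaning to the keeper, up to 2.4). Past centre below about 0.07; end stop -0.14. The pin of the loop lies at -22 cos(lever) mm in X and 22 sin(lever) mm in Z from the pivot. Pressing it down needs up to about 10 N near the handle's end. Stays where left by friction.
- loop (a joint): Loop angle to the lever, rad: the loop points from its pin to +X and rises above level by (loop - lever). On the bar a red finger tab stands square to the loop, upwards: 8 mm thick, 18 mm wide (Y), from 7 to 37 mm from the bar's centre line. Pinched 26 mm from the bar, the fingers clear the keeper; it does not turn freely in a grip, so the gripper must tilt with the loop (level loop: tab upright). Stays where left by friction.
- half_b (a joint): Gap of the mould, m: the keeper half slides along X. 0.005 open, held so by springs (3 N, growing to 5 N when shut); 0 shut. In the groove, drawn towards -X, the bar catches under the front lip, which leans over it by 2 mm; its centre is then 2.9 mm from the groove's middle.
- stamp: White plaster stamp, 42 mm wide, 52 mm high, standing beside the mould; origin under its centre. Leave alone.
- cup: Cream bisque cup, 66 mm wide, 74 mm high, standing beside the mould; origin under its centre. Leave alone.
- tile: Glaze test tile, 55 x 42 x 7 mm, lying beside the mould; origin under its centre. Leave alone.

How it is judged:
By the outcome, as a careful person would: the job done as asked, in the order asked, and still so for the second after the job is handed in, with the robot touching nothing.
It also fails if it takes over 72 s, if anything falls off the work surface, if the arm or the gripper's body presses on something with over 40 N, if the wrist force passes 120 N, or if a joint passes its speed limit or range.

## Working session

There is one attempt and no reset: what is moved stays moved. The work goes in short steps, Python scripts to look and compute and a tool call to move; the robot and the scene stay as the last step left them, time stands still between calls to the robot, and variables do not carry over. Pictures are saved under pics/ and viewed, and the job is handed in when it is done.

Besides the shell and the picture viewer there is one more tool, called after "Request:" by a JSON object that holds its "fn" and its "kwargs". step_arm: Moves the arm, as the interface text tells. Its arguments: {"type":"object","properties":{"plan":{"type":"array"},"fingers":{"type":"number"}},"required":["plan"]}

```bash
ls; mkdir -p pics; python3 - <<'E'
from bench import telemetry, viewer, nets, ctrl
import cv2, numpy as np
np.set_printoptions(precision=4,suppress=True)
print(telemetry.get_obs(), ctrl.tip_reach)
for c in ("side","top"):
    im=viewer.camera(c); cv2.imwrite(f"pics/{c}0.png",cv2.resize(im[:,:,::-1],(800,600),interpolation=cv2.INTER_CUBIC))
    cv2.imwrite(f"raw_{c}0.png",im[:,:,::-1])
    print(c,viewer.get_calibration(c))
    for t in ("tray","pivot","groove_nominal","lever","loop","half_b"):
        print(t,nets.boxes_of(t,c)[:2])
E
```

```text
pics
{'time_s': 0.0, 'q': array([ 0.9757,  0.1815,  1.608 ,  0.    ,  1.3538, -0.2063]), 'dq': array([ 0.0001,  0.0012,  0.0013,  0.001 ,  0.0002, -0.002 ]), 'joint_efforts': array([ -0.0023, -44.489 , -35.1321,  -0.0007,   0.0098,   0.    ]), 'eef_pos': array([0.2176, 0.5317, 0.2384]), 'eef_rot': array([ 0.0003,  0.8304,  0.5572, -0.0008]), 'wrist_force': array([ 0.2023, -0.2683,  0.1053]), 'torque': array([ 0.0097, -0.0554, -0.0224]), 'opening': 0.9984857922489473} 0.008
side {'K': array([[350.2131,   0.    , 257.7169],
       [  0.    , 350.2131, 194.3859],
       [  0.    ,   0.    ,   1.    ]]), 'origin': array([0.3933, 0.5165, 0.4151]), 'orientation': array([-0.0466, -0.0473,  0.5571,  0.8278])}
tray [{'extent': [211.4, 169.3, 309.4, 247.4], 'score': 0.58}]
pivot []
groove_nominal [{'extent': [207.8, 172.0, 313.6, 248.1], 'score': 0.61}]
lever [{'extent': [242.4, 168.6, 267.0, 199.9], 'score': 0.77}]
loop [{'extent': [235.2, 168.4, 256.1, 199.6], 'score': 0.58}]
half_b [{'extent': [220.4, 191.6, 255.3, 224.7], 'score': 0.84}]
top {'K': array([[495.423 ,   0.    , 255.3881],
       [  0.    , 495.423 , 191.3112],
       [  0.    ,   0.    ,   1.    ]]), 'origin': array([ 0.3188, -0.2723,  1.042 ]), 'orientation': array([ 0.7634,  0.0791, -0.0664, -0.6377])}
tray [{'extent': [205.6, 150.0, 328.9, 266.9], 'score': 0.82}]
pivot [{'extent': [205.6, 152.5, 331.1, 266.9], 'score': 0.62}]
groove_nominal [{'extent': [206.4, 148.1, 327.2, 266.1], 'score': 0.64}, {'extent': [280.9, 252.5, 299.1, 274.1], 'score': 0.38}]
lever [{'extent': [253.6, 173.5, 288.2, 213.4], 'score': 0.86}]
loop [{'extent': [253.3, 173.4, 293.1, 215.0], 'score': 0.55}]
half_b [{'extent': [258.8, 157.5, 316.7, 217.2], 'score': 0.66}]
```

View pics/side0.png

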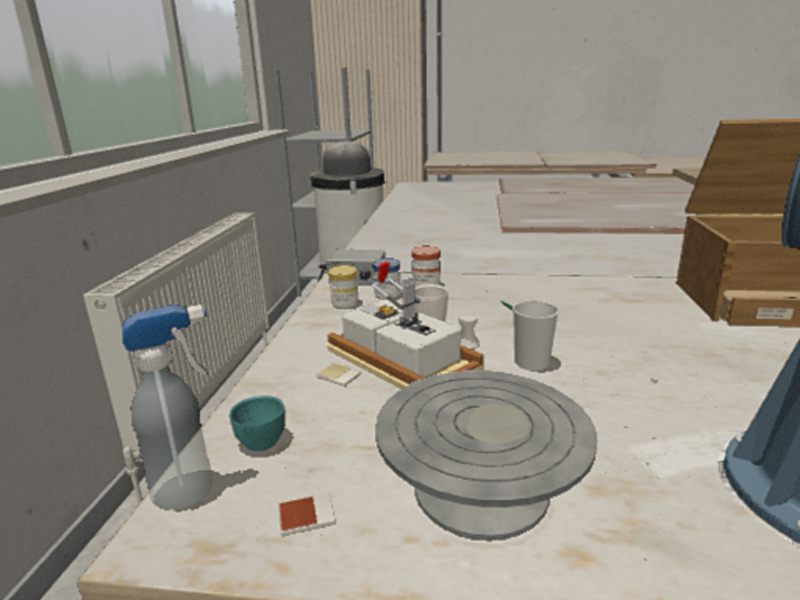

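View pics/top0.png

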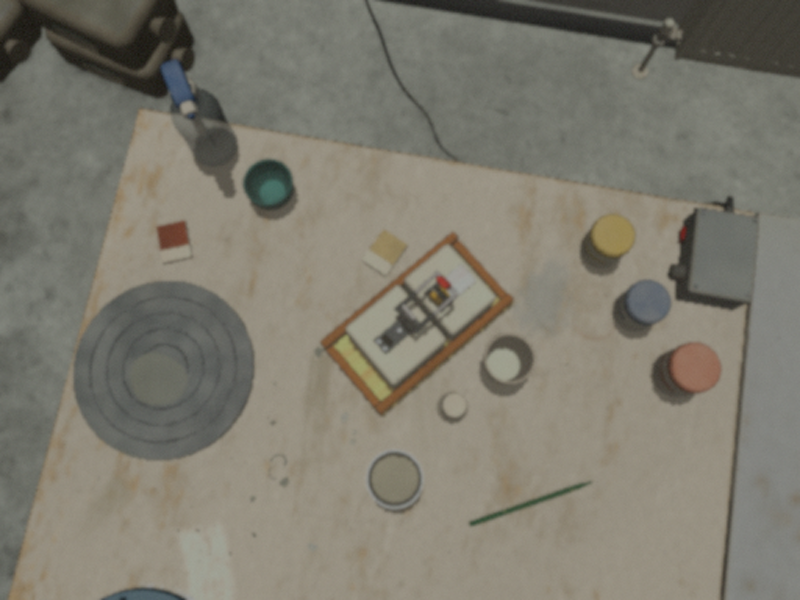

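```bash
python3 - <<'E'
import cv2
a=cv2.imread('raw_side0.png')[150:260,195:325]; cv2.imwrite('pics/sc0.png',cv2.resize(a,None,fx=6,fy=5.45 and 6 if False else 6,interpolation=cv2.INTER_CUBIC)[:600])
b=cv2.imread('raw_top0.png')[140:280,190:350]; cv2.imwrite('pics/tc0.png',cv2.resize(b,None,fx=5,fy=5,interpolation=cv2.INTER_CUBIC)[:600])
E
```

```text
(no output)
```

View pics/sc0.png

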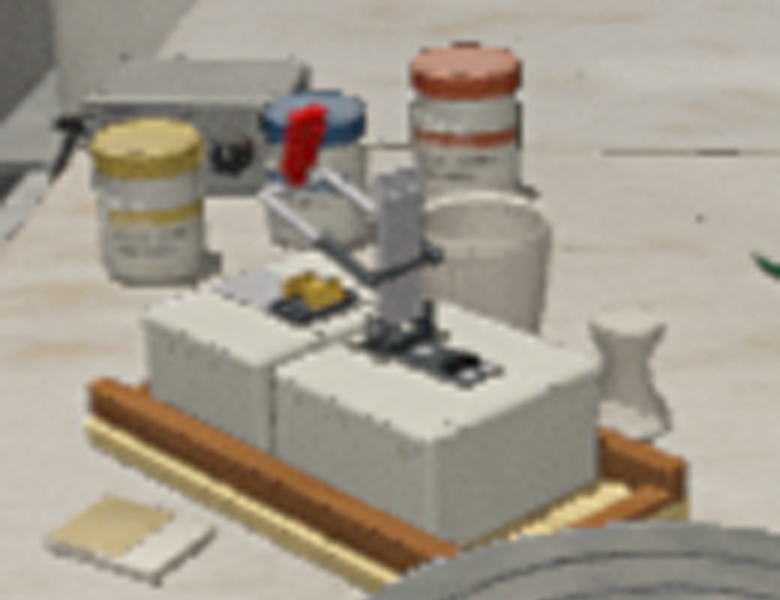

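View pics/tc0.png

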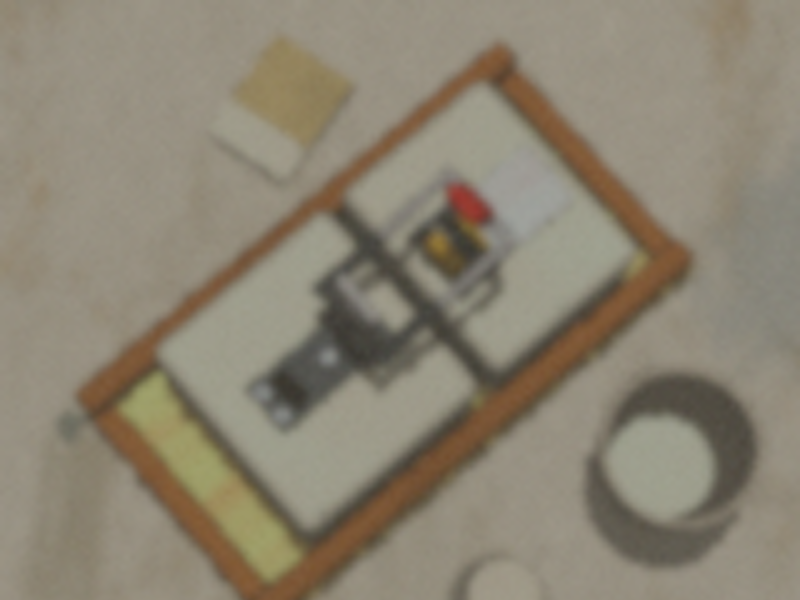

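```bash
cat > h.py <<'E'
import numpy as np, cv2, json
from scipy.spatial.transform import Rotation as R
from scipy.optimize import least_squares
np.set_printoptions(precision=4,suppress=True)
CAL={'side':dict(K=np.array([[350.2131,0,257.7169],[0,350.2131,194.3859],[0,0,1]]),o=np.array([0.3933,0.5165,0.4151]),q=[-0.0466,-0.0473,0.5571,0.8278]),
'top':dict(K=np.array([[495.423,0,255.3881],[0,495.423,191.3112],[0,0,1]]),o=np.array([0.3188,-0.2723,1.042]),q=[0.7634,0.0791,-0.0664,-0.6377])}
from bench import viewer
for c in CAL:
    k=viewer.get_calibration(c); CAL[c]=dict(K=np.array(k['K']),o=np.array(k['origin']),q=np.array(k['orientation']),d=k.get('distortion'))
def rot(q): return R.from_quat([q[1],q[2],q[3],q[0]])
def proj(c,P):
    k=CAL[c]; p=rot(k['q']).inv().apply(np.atleast_2d(P)-k['o'])
    return np.c_[k['K'][0,0]*p[:,0]/-p[:,2]+k['K'][0,2], k['K'][1,1]*-p[:,1]/-p[:,2]+k['K'][1,2]]
def ray(c,uv):
    k=CAL[c]; uv=np.atleast_2d(uv)
    d=np.c_[(uv[:,0]-k['K'][0,2])/k['K'][0,0],-(uv[:,1]-k['K'][1,2])/k['K'][1,1],-np.ones(len(uv))]
    return k['o'],rot(k['q']).apply(d)
def onz(c,uv,z):
    o,d=ray(c,uv); return o+d*((z-o[2])/d[:,2])[:,None]
E
python3 - <<'E'
from h import *
for c in CAL: print(c, viewer.get_calibration(c).keys())
t=np.array([[80,400],[500,45],[690,255],[265,605]])/5+[190,140]
for z in (0.012,0.02,0.03):
    p=onz('top',t,z); print(z,p[:,:2].round(4).tolist(),[round(float(np.linalg.norm(p[i]-p[(i+1)%4])),4) for i in range(4)], proj('side',p).round(1).tolist())
print(proj('side',[[0.21,0.53,0.239]]),proj('top',[[0.21,0.53,0.239]]))
E
```

```text
side dict_keys(['K', 'origin', 'orientation'])
top dict_keys(['K', 'origin', 'orientation'])
0.012 [[0.4527, -0.1432], [0.637, -0.2913], [0.5598, -0.386], [0.3825, -0.2352]] [0.2365, 0.1222, 0.2327, 0.1157] [[274.8, 251.6], [209.9, 218.9], [244.7, 205.3], [307.3, 232.7]]
0.02 [[0.4516, -0.1442], [0.6346, -0.2911], [0.5579, -0.3851], [0.382, -0.2355]] [0.2346, 0.1212, 0.2309, 0.1148] [[275.3, 248.2], [210.6, 216.2], [245.1, 202.8], [307.6, 229.7]]
0.03 [[0.4503, -0.1455], [0.6315, -0.291], [0.5556, -0.384], [0.3814, -0.2359]] [0.2323, 0.12, 0.2286, 0.1137] [[275.9, 243.9], [211.4, 212.8], [245.8, 199.8], [307.9, 225.9]]
[[2430.1284 2227.8694]] [[-250.2263  272.5434]]
```

```bash
python3 - <<'E'
import cv2
def crop(f,o,x0,y0,w,h,s):
    a=cv2.resize(cv2.imread(f)[y0:y0+h,x0:x0+w],None,fx=s,fy=s,interpolation=cv2.INTER_CUBIC)
    for i in range(0,w,10):
        cv2.line(a,(int((i+.5)*s),0),(int((i+.5)*s),8),(0,0,255),1);cv2.putText(a,str(x0+i),(int(i*s),20),0,.4,(0,0,255))
    for i in range(0,h,10):
        cv2.line(a,(0,int((i+.5)*s)),(8,int((i+.5)*s)),(0,0,255),1);cv2.putText(a,str(y0+i),(8,int((i+.5)*s)),0,.4,(0,0,255))
    cv2.imwrite(o,a)
crop('raw_side0.png','pics/sc1.png',215,160,80,58,10)
crop('raw_top0.png','pics/tc1.png',235,165,72,56,11)
E
```

```text
(no output)
```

View pics/sc1.png

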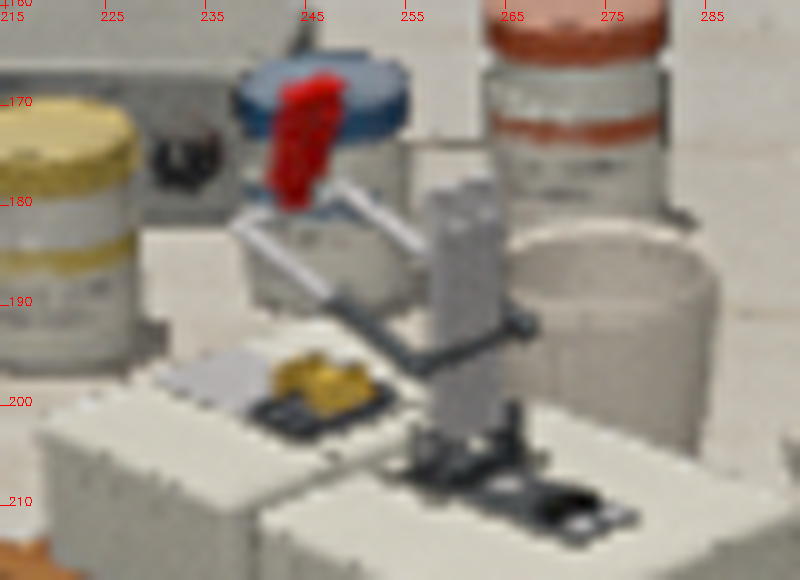

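View pics/tc1.png

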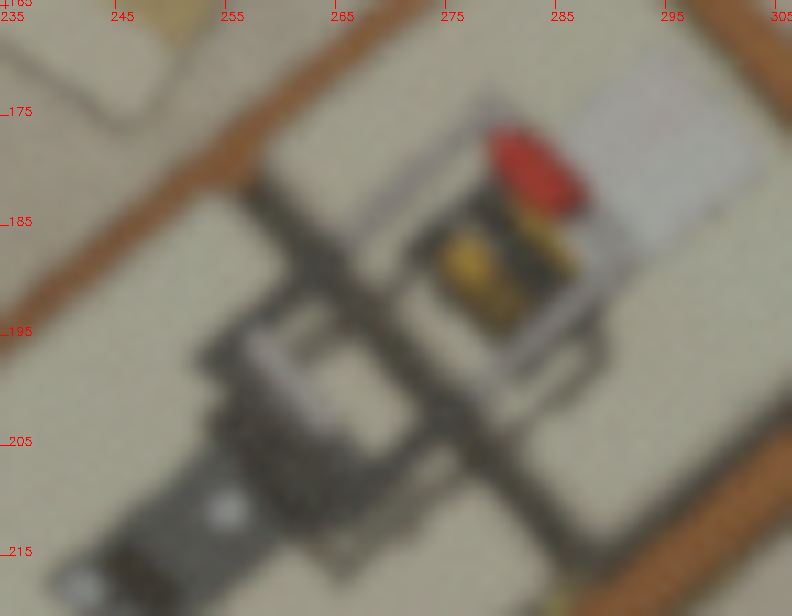

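```bash
cat > fit.py <<'E'
from h import *
def T(p,pts):  # tray->world
    c,s=np.cos(p[2]),np.sin(p[2]); pts=np.atleast_2d(pts)
    return np.c_[p[0]+c*pts[:,0]-s*pts[:,1], p[1]+s*pts[:,0]+c*pts[:,1], pts[:,2]]
E
cat > f1.py <<'E'
from fit import *
# p: x,y,yaw, railh, Lneg end X of mould a, seam a X(half a face), seam b X, end b X, camera offsets side(2) 
S=lambda x,y:(215+x/10-.5,160+y/10-.5)
S6=lambda x,y:(195+x/6-.5,150+y/6-.5)
T5=lambda x,y:(190+x/5-.5,140+y/5-.5)
obs=[] # cam, fn(params)->tray pt, uv, weight
def rail(sx,sy): return lambda p:(sx*p[8]/2,sy*p[9]/2,p[3])
obs+=[('top',rail(-1,1),T5(80,400)),('top',rail(1,1),T5(500,45)),('top',rail(1,-1),T5(690,255)),('top',rail(-1,-1),T5(265,605)),
('side',rail(1,1),S6(90,385)),('side',rail(-1,-1),S6(686,463))]
def m(i,sy,z=.068): return lambda p:(p[i],sy*.049,z)
obs+=[('top',m(4,1),T5(158,360)),('top',m(5,1),T5(335,207)),('top',m(5,-1),T5(490,385)),('top',m(4,-1),T5(310,538)),
('top',m(6,1),T5(345,195)),('top',m(7,1),T5(485,82)),('top',m(7,-1),T5(638,258)),
('side',m(6,1),S6(270,370)),('side',m(5,1),S6(280,378)),('side',m(4,1),S6(435,440)),('side',m(7,1),S6(148,320)),('side',m(4,-1),S6(598,370))]
def res(p):
    r=[]
    for c,f,uv in obs:
        q=proj(c,T(p,[f(p)]))[0]-uv
        if c=='side': q=q-p[10:12]
        else: q=q-p[12:14]
        r+=list(q)
    return np.r_[r,p[10:14]/1.0,(p[8]-.236)/.002]
if __name__=='__main__':
    p0=[.505,-.265,-.68,.025,-.07,-.002,.003,.07,.236,.13,0,0,0,0]
    s=least_squares(res,p0,loss='soft_l1',x_scale=[.01,.01,.01,.01,.01,.01,.01,.01,.01,.01,1,1,1,1])
    print(s.x, np.degrees(s.x[2])); 
    for (c,f,uv),r in zip(obs,s.fun[:2*len(obs)].reshape(-1,2)): print(c,np.round(uv,1),r.round(2))
    np.save('p.npy',s.x)
E
python3 f1.py
```

```text
[ 0.5047 -0.2642 -0.6846  0.0323 -0.0828  0.0093  0.0155  0.0898  0.2335
  0.1182  0.4005 -1.7263 -0.0559 -0.3781] -39.2239889472479
top [205.5 219.5] [0.14 0.04]
top [289.5 148.5] [1.3 0.2]
top [327.5 190.5] [ 0.77 -0.39]
top [242.5 260.5] [0.22 3.04]
side [209.5 213.7] [ 1.18 -0.11]
side [308.8 226.7] [0.66 0.16]
top [221.1 211.5] [-0.81 -1.83]
top [256.5 180.9] [-1.09 -0.46]
top [287.5 216.5] [-0.06  0.44]
top [251.5 247.1] [0.68 0.  ]
top [258.5 178.5] [-0.79  0.02]
top [286.5 155.9] [-1.1  -0.43]
top [317.1 191.1] [0.45 0.09]
side [239.5 211.2] [-1.44 -0.16]
side [241.2 212.5] [-1.45 -0.77]
side [267.  222.8] [-0.13  0.84]
side [219.2 202.8] [-0.05 -0.16]
side [294.2 211.2] [ 1.87 -0.82]
```

```bash
cat > f2.py <<'E'
from f1 import *
import f1
T11=lambda x,y:(235+x/11-.5,165+y/11-.5)
N=14 # params: 14 pivotX, 15 lever, 16 loopabs, 17 grooveX
def pin(p,y=0): return np.array([p[14]-.022*np.cos(p[15]),y,.081+.022*np.sin(p[15])])
def lev(p,r,y=0): return np.array([p[14]-r*np.cos(p[15]),y,.081+r*np.sin(p[15])])
def bar(p,y=0): return pin(p,y)+.066*np.array([np.cos(p[16]),0,np.sin(p[16])])
def tab(p,r,y=0,t=0): return bar(p,y)+r*np.array([-np.sin(p[16]),0,np.cos(p[16])])+t*np.array([np.cos(p[16]),0,np.sin(p[16])])
obs2=[('side',lambda p:tab(p,.037,0),S(315,85)),('side',lambda p:tab(p,.007,0),S(293,203)),
('side',lambda p:bar(p,.0185),S(240,230)),
('side',lambda p:pin(p,.0185),S(418,365)),('side',lambda p:pin(p,-.0185),S(525,322)),
('side',lambda p:lev(p,.059,0),S(464,188)),
('top',lambda p:tab(p,.025),T11(540,172)),
('top',lambda p:bar(p,.0185),T11(492,108)),('top',lambda p:bar(p,-.0185),T11(626,246)),
('top',lambda p:lev(p,.059),T11(292,382)),
('top',lambda p:(p[17],0,.079),T11(512,254)),
('side',lambda p:(p[17],0,.079),S(328,382)),
]
def res2(p):
    r=list(f1.res(p))
    for c,f,uv in obs2:
        q=proj(c,T(p,[f(p)]))[0]-uv
        q=q-(p[10:12] if c=='side' else p[12:14]); r+=list(q)
    return np.array(r)
if __name__=='__main__':
    p0=np.r_[np.load('p.npy'),-.03,1.7,.4,.04]
    s=least_squares(res2,p0,loss='soft_l1',x_scale=[.01]*10+[1]*4+[.01,.1,.1,.01])
    p=s.x;print(p, np.degrees(p[2]))
    for (c,f,uv),r in zip(obs2,s.fun[-2*len(obs2):].reshape(-1,2)): print(c,np.round(uv,1),r.round(2))
    print('bar',bar(p),'pin',pin(p),'deg',np.degrees(p[15:17]))
    J=s.jac; C=np.linalg.pinv(J.T@J); print('sd',np.sqrt(np.diag(C)))
    np.save('p2.npy',p)
E
python3 f2.py
```

```text
[ 0.5055 -0.2632 -0.6812  0.0298 -0.0835  0.0089  0.0145  0.0891  0.2337
  0.1184  0.3722 -0.7073 -0.1955 -0.4648 -0.0193  1.615   0.2918  0.0363] -39.028572506827516
side [246. 168.] [0.28 0.31]
side [243.8 179.8] [ 0.6  -1.11]
side [238.5 182.5] [-0.18  0.45]
side [256.3 196. ] [-0.09  0.77]
side [267.  191.7] [0.34 0.8 ]
side [260.9 178.3] [0.13 1.53]
top [283.6 180.1] [0.26 0.15]
top [279.2 174.3] [ 0.34 -0.71]
top [291.4 186.9] [1.   1.08]
top [261.  199.2] [0.62 0.42]
top [281.  187.6] [0.38 0.82]
side [247.3 197.7] [-0.37  0.23]
bar [0.0449 0.     0.122 ] pin [-0.0183  0.      0.103 ] deg [92.5319 16.7208]
sd [0.0021 0.0022 0.0068 0.0024 0.002  0.0022 0.003  0.0021 0.002  0.0024
 0.7576 0.5426 0.9828 0.8941 0.0026 0.0602 0.0347 0.0024]
```

```bash
cat > mv.py <<'E'
from f2 import *
from bench import telemetry
p=np.load('p2.npy')
def wpose(X,Z,phi,Y=0):
    """tool with TCP at tray (X,Y,Z), loop angle phi; x along loop"""
    Rt=R.from_euler('z',p[2]).as_matrix()
    x=np.array([np.cos(phi),0,np.sin(phi)]); z=np.array([np.sin(phi),0,-np.cos(phi)]); y=np.cross(z,x)
    return T(p,[(X,Y,Z)])[0], R.from_matrix(Rt@np.c_[x,y,z])
def delta(pos,rt,o=None):
    o=o or telemetry.get_obs(); r0=rot(o['eef_rot'])
    d=r0.inv().apply(pos-o['eef_pos'])*1000; v=np.degrees((r0.inv()*rt).as_rotvec())
    print('shift mm',d.round(2),'rot deg',v.round(2)); return d,v
def state():
    o=telemetry.get_obs(); r0=rot(o['eef_rot']); Rt=R.from_euler('z',p[2])
    q=Rt.inv().apply(o['eef_pos']-[p[0],p[1],0])*1000
    z=Rt.inv().apply(r0.apply([0,0,1])); x=Rt.inv().apply(r0.apply([1,0,0]))
    f=Rt.inv().apply(o['wrist_force']); m=Rt.inv().apply(o['torque'])
    print('t',round(o['time_s'],2),'tray TCP',q.round(2),'phi',np.degrees(np.arctan2(z[0],-z[2])).round(2),'x',x.round(3),'F',f.round(2),'M',m.round(3),'open',round(o['opening'],3))
    return q
E
python3 - <<'E'
from mv import *
b=bar(p); phi=p[16]
print('grasp TCP', tab(p,.015))
g=tab(p,.095); pos,rt=wpose(g[0],g[2],phi)
print(pos,T(p,[tab(p,.015)]))
o=telemetry.get_obs()
delta(pos,rt)
# half-way targets
from scipy.spatial.transform import Slerp
for k in (.25,.5,.75,1):
    d=o['eef_pos']+(pos-o['eef_pos'])*k; 
    if k<1: d[2]=.29
    r=Slerp([0,1],R.concatenate([rot(o['eef_rot']),rt]))(k); print(k,d); delta(d,r)
for z in (.0,.1): print(onz('top',np.array([[395,480],[165,370],[60,370]])*.64,z))
E
```

```text
grasp TCP [0.0406 0.     0.1363]
[ 0.5192 -0.2743  0.213 ] [[ 0.537  -0.2888  0.1363]]
shift mm [-632.05  584.41   26.3 ] rot deg [-15.57  11.57 105.89]
0.25 [0.2933 0.3305 0.29  ]
shift mm [-158.01  146.1   -50.71] rot deg [-3.89  2.89 26.47]
0.5 [0.3686 0.1289 0.29  ]
shift mm [-316.02  292.21  -50.72] rot deg [-7.78  5.78 52.95]
0.75 [ 0.4439 -0.0727  0.29  ]
shift mm [-474.04  438.31  -50.73] rot deg [-11.67   8.67  79.42]
1 [ 0.5192 -0.2743  0.213 ]
shift mm [-632.05  584.41   26.3 ] rot deg [-15.57  11.57 105.89]
[[ 0.2945 -0.2718  0.    ]
 [ 0.3815  0.0595  0.    ]
 [ 0.3563  0.1989  0.    ]]
[[ 0.2968 -0.2718  0.1   ]
 [ 0.3755  0.0277  0.1   ]
 [ 0.3527  0.1537  0.1   ]]
```

Request:
{"fn": "step_arm", "kwargs": {"plan": [[[-0.03, 0.03, -0.02], [-0.8, 0.6, 5.3]], [[-0.06, 0.058, -0.04], [-1.6, 1.2, 10.6]], [[-0.095, 0.088, -0.05], [-2.3, 1.7, 15.9]], [[-0.127, 0.117, -0.05], [-3.1, 2.3, 21.2]], [[-0.158, 0.146, -0.05], [-3.9, 2.9, 26.5]]], "fingers": 45}}

```text
time_s: 1.2
eef_pos: [0.2935, 0.3291, 0.2899]
eef_rot: [0.014, 0.936, 0.35, 0.041]
wrist_force: [1.1, -0.0, 0.6]
opening: 0.451
```

```bash
cat > go.py <<'E'
import sys
from mv import *
state()
from scipy.spatial.transform import Slerp
g=tab(p,.095); pos,rt=wpose(g[0],g[2],p[16])
o=telemetry.get_obs()
for k in map(float,sys.argv[1:]):
    d=o['eef_pos']+(pos-o['eef_pos'])*k
    if k<1: d[2]=.29
    delta(d,Slerp([0,1],R.concatenate([rot(o['eef_rot']),rt]))(k))
E
python3 go.py .333 .667 1
```

```text
t 1.2 tray TCP [-537.71  326.69  289.92] phi 3.76 x [0.171 0.983 0.066] F [0.84 0.65 0.57] M [-0.052  0.027 -0.024] open 0.451
shift mm [-75.38 200.76   5.93] rot deg [-3.89  2.85 26.37]
shift mm [-151.    402.12   11.97] rot deg [-7.79  5.7  52.82]
shift mm [-231.5   598.65   94.74] rot deg [-11.68   8.55  79.19]
```

Request:
{"fn": "step_arm", "kwargs": {"plan": [[[-0.015, 0.04, 0.001], [-0.8, 0.6, 5.3]], [[-0.03, 0.08, 0.002], [-1.6, 1.1, 10.6]], [[-0.045, 0.12, 0.004], [-2.3, 1.7, 15.9]], [[-0.06, 0.16, 0.005], [-3.1, 2.3, 21.1]], [[-0.075, 0.2, 0.006], [-3.9, 2.9, 26.4]]]}}

```text
time_s: 1.7
eef_pos: [0.369, 0.1291, 0.2897]
eef_rot: [0.027, 0.989, 0.126, 0.078]
wrist_force: [0.6, 0.4, 0.0]
opening: 0.45
```

```bash
python3 go.py .5 1
```

```text
t 1.7 tray TCP [-353.15  218.82  289.68] phi 8.48 x [0.583 0.799 0.147] F [0.23 0.68 0.02] M [-0.05   0.039 -0.005] open 0.45
shift mm [ 20.81 213.39  18.79] rot deg [-3.89  2.83 26.39]
shift mm [ 30.24 421.06 113.89] rot deg [-7.77  5.66 52.79]
```

Request:
{"fn": "step_arm", "kwargs": {"plan": [[[0.004, 0.043, 0.004], [-0.8, 0.6, 5.3]], [[0.008, 0.086, 0.008], [-1.6, 1.1, 10.6]], [[0.012, 0.128, 0.011], [-2.3, 1.7, 15.9]], [[0.017, 0.17, 0.015], [-3.1, 2.3, 21.1]], [[0.021, 0.213, 0.019], [-3.9, 2.8, 26.4]]]}}

```text
time_s: 2.2
eef_pos: [0.445, -0.0722, 0.2898]
eef_rot: [0.039, 0.987, -0.106, 0.11]
wrist_force: [1.4, 0.1, -0.6]
opening: 0.447
```

```bash
python3 go.py .5 1
```

```text
t 2.2 tray TCP [-167.32  110.25  289.78] phi 13.11 x [0.867 0.445 0.226] F [ 1.    0.92 -0.57] M [0.01  0.12  0.054] open 0.447
shift mm [55.62 90.4  17.79] rot deg [-1.91  1.42 13.17]
shift mm [ 93.76 176.57 110.72] rot deg [-3.83  2.84 26.35]
```

Request:
{"fn": "step_arm", "kwargs": {"plan": [[[0.02, 0.036, 0.005], [-0.8, 0.6, 5.3]], [[0.04, 0.072, 0.015], [-1.6, 1.1, 10.6]], [[0.06, 0.107, 0.04], [-2.3, 1.7, 15.9]], [[0.078, 0.143, 0.075], [-3.1, 2.3, 21.1]], [[0.094, 0.177, 0.109], [-3.8, 2.8, 26.4]]]}}

```text
time_s: 2.7
eef_pos: [0.5188, -0.2713, 0.2161]
eef_rot: [0.049, 0.932, -0.331, 0.137]
wrist_force: [1.4, -0.1, 0.7]
opening: 0.45
```

```bash
cat > look.py <<'E'
import sys
from mv import *
def crop(im,o,x0,y0,w,h,s):
    a=cv2.resize(im[y0:y0+h,x0:x0+w],None,fx=s,fy=s,interpolation=cv2.INTER_CUBIC)
    for i in range(0,w,10):
        cv2.line(a,(int((i+.5)*s),0),(int((i+.5)*s),8),(0,0,255),1);cv2.putText(a,str(x0+i),(int(i*s),20),0,.4,(0,0,255))
    for i in range(0,h,10):
        cv2.line(a,(0,int((i+.5)*s)),(8,int((i+.5)*s)),(0,0,255),1);cv2.putText(a,str(y0+i),(8,int((i+.5)*s)),0,.4,(0,0,255))
    cv2.imwrite(o,a)
n=sys.argv[1]; cams=sys.argv[2:] or ['side','top']
state()
if 'side' in cams:
    im=viewer.camera('side')[:,:,::-1].copy(); cv2.imwrite(f'raw_side{n}.png',im); crop(im,f'pics/s{n}.png',205,145,88,66,9)
if 'top' in cams:
    im=viewer.camera('top')[:,:,::-1].copy(); cv2.imwrite(f'raw_top{n}.png',im); crop(im,f'pics/t{n}.png',230,160,80,60,10)
E
python3 look.py 2; python3 -c "
from mv import *
g=tab(p,.055); delta(*wpose(g[0],g[2],p[16]))"
```

```text
t 2.7 tray TCP [ 15.41   2.08 216.13] phi 16.72 x [ 0.958 -0.001  0.288] F [1.12 0.83 0.66] M [-0.001  0.137 -0.009] open 0.45
shift mm [ 4.97  0.36 38.1 ] rot deg [ 0.08  0.66 -0.11]
```

View pics/s2.png

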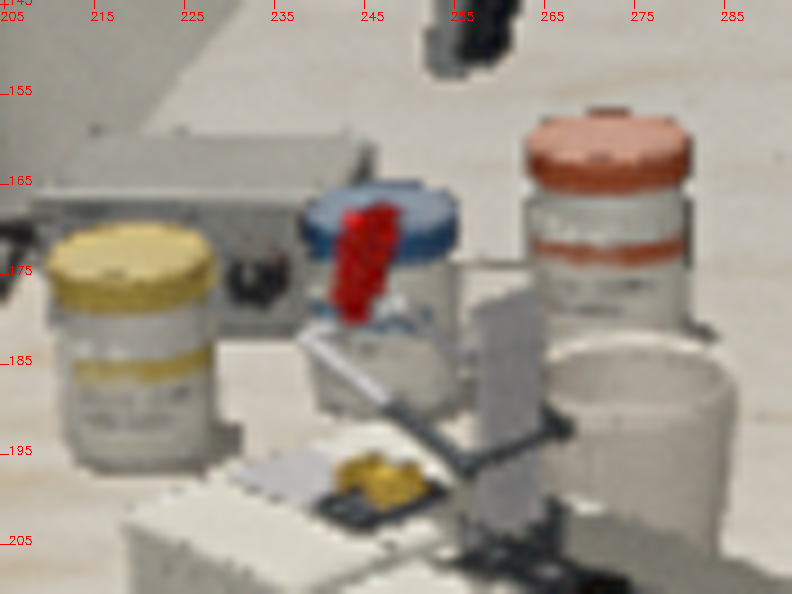

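View pics/t2.png

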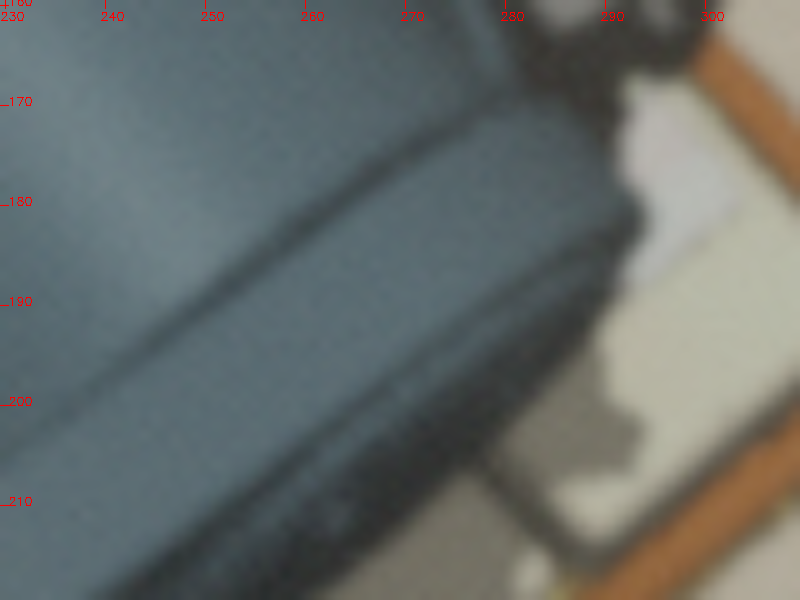

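Request:
{"fn": "step_arm", "kwargs": {"plan": [[[0.004, 0.0, 0.01], [0, 0.5, 0]], [[0.005, 0.0, 0.02], [0, 0.7, 0]], [[0.005, 0.0, 0.03], [0, 0.7, 0]], [[0.005, 0.0, 0.038], [0, 0.7, 0]], [[0.005, 0.0, 0.038], [0, 0.7, 0]]]}}

```text
time_s: 3.3
eef_pos: [0.53, -0.2781, 0.1804]
eef_rot: [0.05, 0.933, -0.328, 0.141]
wrist_force: [-0.0, 0.7, 0.3]
opening: 0.451
```

```bash
python3 look.py 3 side; python3 -c "
from mv import *
g=tab(p,.055); print(g);delta(*wpose(g[0],g[2],p[16]))
o=telemetry.get_obs();print('tcp,tip px',proj('side',[o['eef_pos'],o['eef_pos']+rot(o['eef_rot']).apply([0,0,.008])])-p[10:12])"
```

```text
t 3.3 tray TCP [ 28.38   3.86 180.36] phi 17.21 x [0.955 0.004 0.296] F [-0.47  0.58  0.26] M [-0.021  0.113  0.03 ] open 0.451
[0.029  0.     0.1746]
shift mm [-1.61  3.76  6.21] rot deg [-0.04 -0.53  0.25]
tcp,tip px [[246.2633 159.6699]
 [245.7232 162.5598]]
```

View pics/s3.png

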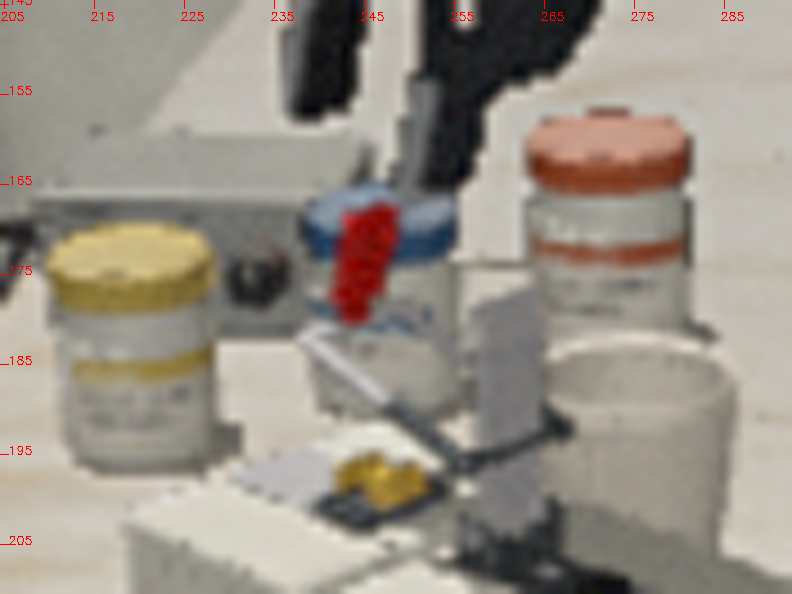

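Request:
{"fn": "step_arm", "kwargs": {"plan": [[[-0.0016, 0.0038, 0.006], [0, -0.5, 0.2]], [[-0.0016, 0.0038, 0.017], [0, -0.5, 0.2]], [[-0.0016, 0.0038, 0.028], [0, -0.5, 0.2]], [[-0.0016, 0.0038, 0.036], [0, -0.5, 0.2]], [[-0.0016, 0.0038, 0.036], [0, -0.5, 0.2]]]}}

```text
time_s: 3.85
eef_pos: [0.5343, -0.2873, 0.1442]
eef_rot: [0.048, 0.933, -0.331, 0.136]
wrist_force: [-1.0, 0.4, -0.7]
opening: 0.453
```

```bash
python3 look.py 4 side; python3 -c "
from mv import *
g=tab(p,.015); print(g);delta(*wpose(g[0],g[2],p[16]))"
```

```text
t 3.85 tray TCP [ 37.47  -0.55 144.21] phi 16.59 x [ 0.958 -0.     0.286] F [-1.05 -0.28 -0.68] M [ 0.009  0.127 -0.029] open 0.453
[0.0406 0.     0.1363]
shift mm [ 0.11 -0.48  9.18] rot deg [-0.03  0.07 -0.  ]
```

View pics/s4.png

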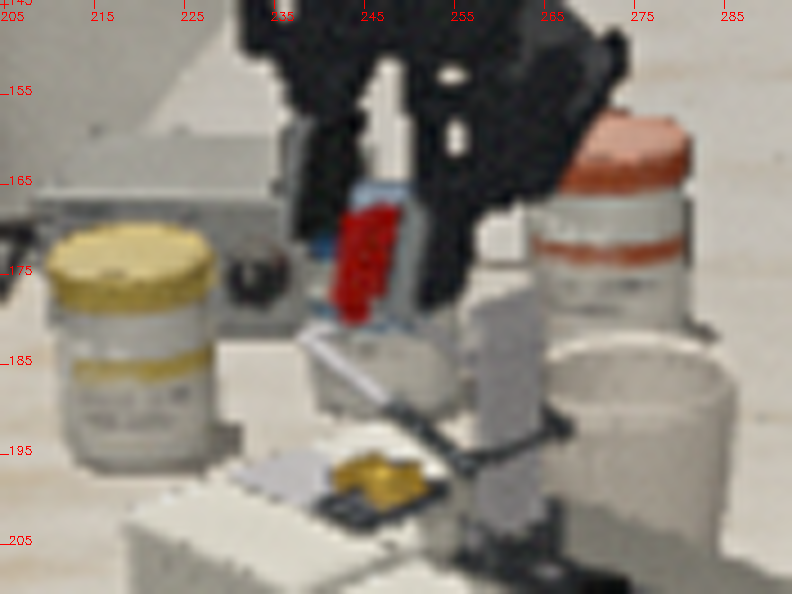

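Request:
{"fn": "step_arm", "kwargs": {"plan": [[[0.0, 0.0, 0.004], [0, 0, 0]], [[0.0, 0.0, 0.008], [0, 0, 0]], [[0.0, 0.0, 0.009], [0, 0, 0]], [[0.0, 0.0, 0.009], [0, 0, 0]]], "fingers": 20}}

```text
time_s: 4.3
eef_pos: [0.537, -0.2893, 0.1376]
eef_rot: [0.048, 0.933, -0.33, 0.137]
wrist_force: [0.8, 0.1, -0.7]
opening: 0.199
```

```bash
python3 look.py 5 side
```

```text
t 4.3 tray TCP [ 40.85  -0.41 137.61] phi 16.76 x [0.958 0.    0.288] F [ 0.56  0.53 -0.72] M [-0.03   0.134  0.002] open 0.199
```

View pics/s5.png

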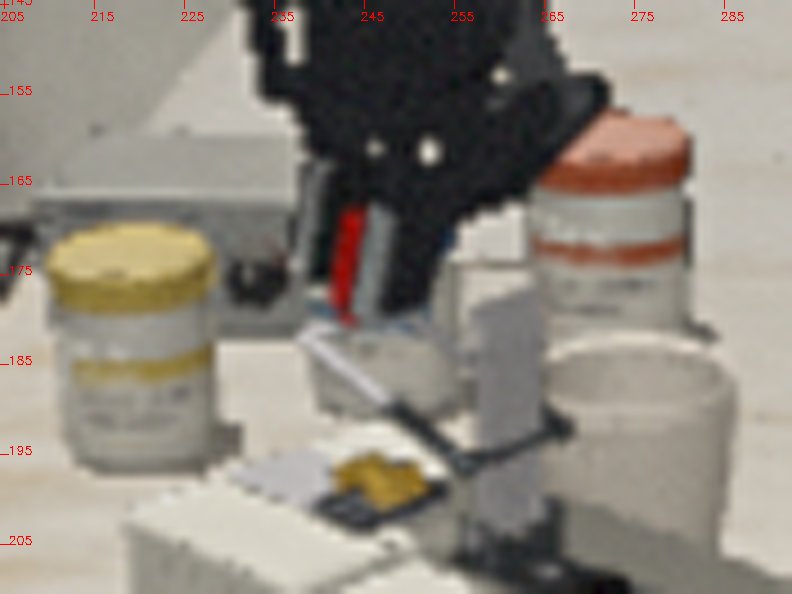

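Request:
{"fn": "step_arm", "kwargs": {"plan": [[[0.0, 0.0, 0.0], [0, 0, 0]], [[0.0, 0.0, 0.0], [0, 0, 0]], [[0.0, 0.0, 0.0], [0, 0, 0]]], "fingers": 12}}

```text
time_s: 4.65
eef_pos: [0.537, -0.2893, 0.1378]
eef_rot: [0.048, 0.933, -0.33, 0.138]
wrist_force: [-0.7, 0.9, -1.0]
opening: 0.12
```

```bash
python3 -c "
from mv import *
state()"
```

```text
t 4.65 tray TCP [ 40.84  -0.4  137.79] phi 16.77 x [0.957 0.    0.289] F [-1.12  0.29 -0.96] M [-0.009  0.208 -0.016] open 0.12
```

Request:
{"fn": "step_arm", "kwargs": {"plan": [[[0.0, 0.0, 0.0], [0, 0, 0]], [[0.0, 0.0, 0.0], [0, 0, 0]], [[0.0, 0.0, 0.0], [0, 0, 0]], [[0.0, 0.0, 0.0], [0, 0, 0]]], "fingers": 0}}

```text
time_s: 5.05
eef_pos: [0.5369, -0.2892, 0.1375]
eef_rot: [0.048, 0.933, -0.33, 0.137]
wrist_force: [0.3, 1.3, -3.6]
opening: 0.08
```

```bash
python3 look.py 6 side
```

```text
t 5.05 tray TCP [ 40.72  -0.36 137.55] phi 16.75 x [ 0.958 -0.     0.288] F [-0.58  1.26 -3.6 ] M [ 0.189  0.265 -0.041] open 0.08
```

View pics/s6.png

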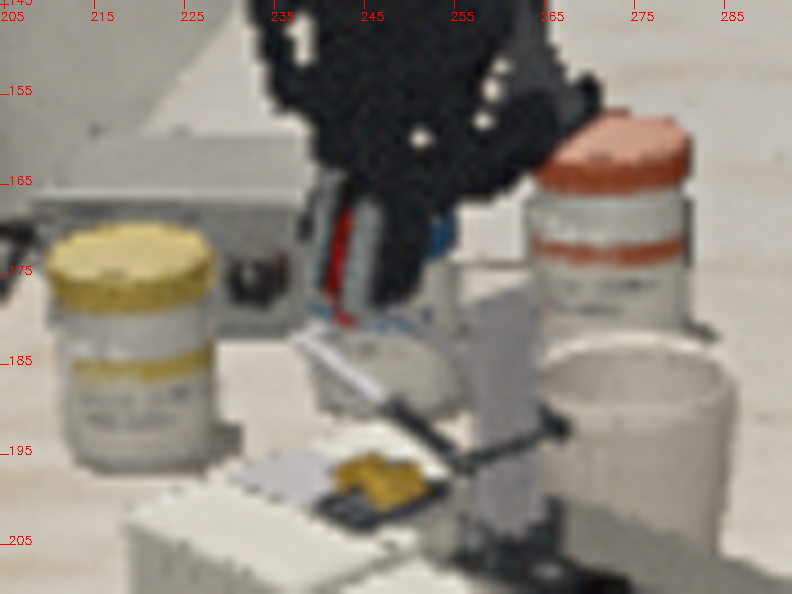

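```bash
cat > path.py <<'E'
from mv import *
RR=16.2e-3
PX=float(p[14])
def solve(bx,bz,px=PX,L=.066):
    f=lambda v:[px-.022*np.cos(v[0])+L*np.cos(v[1])-bx, .081+.022*np.sin(v[0])+L*np.sin(v[1])-bz]
    s=least_squares(f,[1.5,.0],x_scale=[1,1]); return s.x, np.abs(s.fun).max()
def tgt(bx,bz,L=.066,show=True,o=None):
    v,e=solve(bx,bz,L=L); phi=v[1]
    t=np.array([bx-RR*np.sin(phi),bz+RR*np.cos(phi)])
    print('bar',round(bx*1e3,2),round(bz*1e3,2),'lever',np.degrees(v[0]).round(1),'phi',np.degrees(phi).round(2),'err',e.round(5),'TCP',t*1e3)
    pos,rt=wpose(t[0],t[1],phi); return delta(pos,rt,o)
def barnow():
    q=state()/1e3; o=telemetry.get_obs(); Rt=R.from_euler('z',p[2]); z=Rt.inv().apply(rot(o['eef_rot']).apply([0,0,1])); phi=np.arctan2(z[0],-z[2])
    b=np.array([q[0]+RR*np.sin(phi),q[2]-RR*np.cos(phi)]); print('bar est',b*1e3,'phi',np.degrees(phi).round(2)); return b,phi
E
python3 - <<'E'
from path import *
barnow()
for b in [(45.3,122.2),(44,115),(43,108),(41,100),(38,94),(36.3,90),(36.3,88),(36.3,84.5),(36.3,77),(33.4,77),(30,84.5),(42,84.5)]: tgt(b[0]/1e3,b[1]/1e3)
E
```

```text
t 5.1 tray TCP [ 40.7   -0.34 137.54] phi 16.75 x [ 0.958 -0.     0.288] F [-0.13  0.81 -1.96] M [ 0.194  0.284 -0.086] open 0.082
bar est [ 45.3676 122.031 ] phi 16.75
bar 45.3 122.2 lever 93.9 phi 16.96 err 0.0 TCP [ 40.5751 137.6957]
shift mm [-0.08 -0.34 -0.18] rot deg [-0.04  0.21 -0.  ]
bar 44.0 115.0 lever 85.9 phi 10.53 err 0.0 TCP [ 41.0406 130.9274]
shift mm [-1.58 -0.34  6.43] rot deg [-0.04 -6.22 -0.  ]
bar 43.0 108.0 lever 80.9 phi 4.59 err 0.0 TCP [ 41.7047 124.1481]
shift mm [-2.9  -0.33 13.12] rot deg [ -0.04 -12.16   0.  ]
bar 41.0 100.0 lever 75.1 phi -1.96 err 0.0 TCP [ 41.555  116.1905]
shift mm [-5.33 -0.33 20.69] rot deg [ -0.04 -18.71   0.  ]
bar 38.0 94.0 lever 67.9 phi -6.42 err 0.0 TCP [ 39.8123 110.0983]
shift mm [-8.76 -0.33 26.03] rot deg [ -0.04 -23.17   0.01]
bar 36.3 90.0 lever 64.4 phi -9.46 err 0.0 TCP [ 38.9621 105.9798]
shift mm [-10.76  -0.32  29.72] rot deg [ -0.04 -26.21   0.01]
bar 36.3 88.0 lever 65.6 phi -11.39 err 0.0 TCP [ 39.4991 103.881 ]
shift mm [-10.85  -0.32  31.89] rot deg [ -0.04 -28.14   0.01]
bar 36.3 84.5 lever 68.2 phi -14.85 err 0.0 TCP [ 40.4532 100.1586]
shift mm [-11.01  -0.32  35.73] rot deg [ -0.04 -31.6    0.01]
bar 36.3 77.0 lever 76.0 phi -22.58 err 0.0 TCP [42.5208 91.958 ]
shift mm [-11.39  -0.31  44.18] rot deg [ -0.04 -39.33   0.01]
bar 33.4 77.0 lever 66.7 phi -21.52 err 0.0 TCP [39.3426 92.0707]
shift mm [-14.4   -0.31  43.15] rot deg [ -0.04 -38.27   0.01]
bar 30.0 84.5 lever 44.9 phi -10.5 err 0.0 TCP [ 32.9517 100.4288]
shift mm [-18.11  -0.32  33.31] rot deg [ -0.04 -27.25   0.01]
bar 42.0 84.5 lever 84.6 phi -16.19 err 0.0 TCP [ 46.5169 100.0576]
shift mm [-5.23 -0.32 37.57] rot deg [ -0.04 -32.94   0.01]
```

Request:
{"fn": "step_arm", "kwargs": {"plan": [[[-0.0008, 0.0, 0.0032], [0, -3.1, 0]], [[-0.0016, 0.0, 0.0064], [0, -6.2, 0]], [[-0.0022, 0.0, 0.0098], [0, -9.2, 0]], [[-0.0029, 0.0, 0.0131], [0, -12.2, 0]], [[-0.0029, 0.0, 0.0131], [0, -12.2, 0]]]}}

```text
time_s: 5.6
eef_pos: [0.5389, -0.2909, 0.1243]
eef_rot: [0.013, 0.942, -0.334, 0.038]
wrist_force: [2.4, 0.2, -0.2]
opening: 0.083
```

```bash
python3 - <<'E'
from path import *
barnow()
for b in [(43,108),(42,104),(41,100),(39.5,97),(38,94),(36.5,90)]: tgt(b[0]/1e3,b[1]/1e3)
E
```

```text
t 5.6 tray TCP [ 43.37  -0.44 124.26] phi 4.63 x [ 0.997 -0.     0.081] F [ 1.77  1.65 -0.15] M [ 0.285 -0.418 -0.104] open 0.083
bar est [ 44.6714 108.1127] phi 4.63
bar 43.0 108.0 lever 80.9 phi 4.59 err 0.0 TCP [ 41.7047 124.1481]
shift mm [-1.66 -0.44 -0.02] rot deg [-0.05 -0.04 -0.02]
bar 42.0 104.0 lever 77.7 phi 1.3 err 0.0 TCP [ 41.6312 120.1958]
shift mm [-2.06 -0.44  3.91] rot deg [-0.05 -3.32 -0.02]
bar 41.0 100.0 lever 75.1 phi -1.96 err 0.0 TCP [ 41.555  116.1905]
shift mm [-2.45 -0.43  7.9 ] rot deg [-0.06 -6.59 -0.02]
bar 39.5 97.0 lever 71.4 phi -4.22 err 0.0 TCP [ 40.691  113.1562]
shift mm [-3.56 -0.43 10.85] rot deg [-0.06 -8.84 -0.02]
bar 38.0 94.0 lever 67.9 phi -6.42 err 0.0 TCP [ 39.8123 110.0983]
shift mm [-4.68 -0.43 13.83] rot deg [ -0.06 -11.05  -0.02]
bar 36.5 90.0 lever 65.1 phi -9.55 err 0.0 TCP [ 39.1873 105.9756]
shift mm [-5.64 -0.42 17.89] rot deg [ -0.06 -14.17  -0.02]
```

Request:
{"fn": "step_arm", "kwargs": {"plan": [[[-0.002, 0.0, 0.0039], [0, -3.3, 0]], [[-0.0025, 0.0, 0.0079], [0, -6.6, 0]], [[-0.0035, 0.0, 0.0108], [0, -8.8, 0]], [[-0.0047, 0.0, 0.0138], [0, -11.0, 0]], [[-0.0047, 0.0, 0.0138], [0, -11.0, 0]]]}}

```text
time_s: 6.1
eef_pos: [0.5361, -0.2885, 0.1099]
eef_rot: [-0.019, 0.941, -0.334, -0.051]
wrist_force: [4.5, -0.6, -4.0]
opening: 0.083
```

```bash
python3 look.py 7 side; python3 - <<'E'
from path import *
barnow()
for b in [(38,94),(38,92),(37,90),(36.5,88)]: tgt(b[0]/1e3,b[1]/1e3)
E
```

```text
t 6.1 tray TCP [ 39.62  -0.41 109.87] phi -6.28 x [ 0.994 -0.    -0.109] F [ 3.92  2.35 -4.02] M [ 0.283 -1.066 -0.14 ] open 0.083
t 6.15 tray TCP [ 39.46  -0.4  110.07] phi -6.23 x [ 0.994  0.    -0.109] F [ 4.71  0.4  -5.85] M [ 0.25  -1.279 -0.095] open 0.082
bar est [37.7016 93.9659] phi -6.23
bar 38.0 94.0 lever 67.9 phi -6.42 err 0.0 TCP [ 39.8123 110.0983]
shift mm [ 0.35 -0.4  -0.07] rot deg [-0.04 -0.19  0.01]
bar 38.0 92.0 lever 68.7 phi -8.27 err 0.0 TCP [ 40.3298 108.0316]
shift mm [ 1.09 -0.4   1.93] rot deg [-0.04 -2.04  0.01]
bar 37.0 90.0 lever 66.6 phi -9.76 err 0.0 TCP [ 39.7469 105.9654]
shift mm [ 0.73 -0.4   4.05] rot deg [-0.04 -3.53  0.01]
bar 36.5 88.0 lever 66.2 phi -11.48 err 0.0 TCP [ 39.7232 103.8761]
shift mm [ 0.93 -0.4   6.13] rot deg [-0.04 -5.24  0.01]
```

View pics/s7.png

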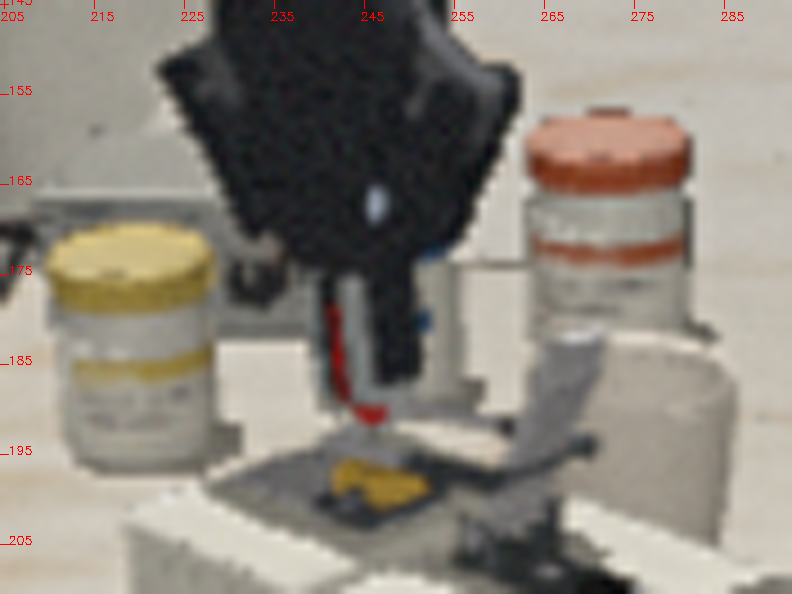

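```bash
cat > pj.py <<'E'
from path import *
def show(th,phi,px=None):
    q=p.copy(); q[15]=np.radians(th); q[16]=np.radians(phi)
    for n,P in [('tip',lev(q,.059)),('pin+',pin(q,.0185)),('pin-',pin(q,-.0185)),('bar+',bar(q,.0185)),('bar0',bar(q)),('bar-',bar(q,-.0185)),('tab7',tab(q,.007)),('groove',(q[17],0,.079)),('gr77',(q[17],0,.077))]:
        print(n,(np.array(P)*1e3).round(1),(proj('side',T(p,[P]))[0]-p[10:12]).round(1))
E
python3 -c "
from pj import *
for a in [(60,-4),(68,-6.4),(75,-8)]: print(a); show(*a)"
```

```text
(60, -4)
tip [-48.8   0.  132.1] [270.8 186.2]
pin+ [-30.3  18.5 100.1] [259.8 199.3]
pin- [-30.3 -18.5 100.1] [270.9 194.9]
bar+ [35.5 18.5 95.4] [241.3 193.9]
bar0 [35.5  0.  95.4] [246.9 191.9]
bar- [ 35.5 -18.5  95.4] [252.3 189.9]
tab7 [ 36.    0.  102.4] [246.6 189.3]
groove [36.3  0.  79. ] [246.9 197.9]
gr77 [36.3  0.  77. ] [247.  198.7]
(68, -6.4)
tip [-41.4   0.  135.7] [268.5 184. ]
pin+ [-27.5  18.5 101.4] [258.9 198.4]
pin- [-27.5 -18.5 101.4] [270.1 194.1]
bar+ [38.  18.5 94. ] [240.7 194.2]
bar0 [38.  0. 94.] [246.2 192.2]
bar- [ 38.  -18.5  94. ] [251.7 190.2]
tab7 [ 38.8   0.  101. ] [245.9 189.5]
groove [36.3  0.  79. ] [246.9 197.9]
gr77 [36.3  0.  77. ] [247.  198.7]
(75, -8)
tip [-34.6   0.  138. ] [266.4 182.4]
pin+ [-25.   18.5 102.3] [258.2 197.8]
pin- [-25.  -18.5 102.3] [269.3 193.5]
bar+ [40.4 18.5 93.1] [240.1 194.3]
bar0 [40.4  0.  93.1] [245.6 192.3]
bar- [ 40.4 -18.5  93.1] [251.1 190.4]
tab7 [ 41.3   0.  100. ] [245.3 189.6]
groove [36.3  0.  79. ] [246.9 197.9]
gr77 [36.3  0.  77. ] [247.  198.7]
```

Request:
{"fn": "step_arm", "kwargs": {"plan": [[[0.0006, 0.0, 0.001], [0, -1, 0]], [[0.001, 0.0, 0.002], [0, -2, 0]], [[0.001, 0.0, 0.003], [0, -2.8, 0]], [[0.0008, 0.0, 0.004], [0, -3.5, 0]], [[0.0008, 0.0, 0.004], [0, -3.5, 0]]]}}

```text
time_s: 6.65
eef_pos: [0.536, -0.2884, 0.106]
eef_rot: [-0.029, 0.939, -0.333, -0.08]
wrist_force: [4.5, -3.3, -7.0]
opening: 0.081
```

```bash
python3 look.py 8 side; python3 - <<'E'
from path import *
barnow()
for b in [(37,90),(37,88),(37,87),(37,86),(37,85),(37,84)]: tgt(b[0]/1e3,b[1]/1e3)
a=cv2.imread('raw_side8.png')[170:215,225:285]; cv2.imwrite('pics/s8z.png',cv2.resize(a,None,fx=13,fy=13,interpolation=cv2.INTER_CUBIC))
E
```

```text
t 6.65 tray TCP [ 39.52  -0.39 105.95] phi -9.79 x [ 0.985  0.    -0.17 ] F [ 5.58  0.27 -6.98] M [ 0.268 -1.682 -0.152] open 0.081
t 6.7 tray TCP [ 39.52  -0.39 106.03] phi -9.77 x [ 0.986  0.    -0.17 ] F [ 4.68  1.22 -8.11] M [ 0.289 -1.787 -0.12 ] open 0.079
bar est [36.777  90.0609] phi -9.77
bar 37.0 90.0 lever 66.6 phi -9.76 err 0.0 TCP [ 39.7469 105.9654]
shift mm [ 0.23 -0.39  0.02] rot deg [-0.03  0.    0.02]
bar 37.0 88.0 lever 67.8 phi -11.68 err 0.0 TCP [ 40.2803 103.8644]
shift mm [ 1.11 -0.39  2.  ] rot deg [-0.03 -1.92  0.02]
bar 37.0 87.0 lever 68.4 phi -12.65 err 0.0 TCP [ 40.5491 102.8065]
shift mm [ 1.56 -0.39  3.  ] rot deg [-0.03 -2.89  0.02]
bar 37.0 86.0 lever 69.1 phi -13.64 err 0.0 TCP [ 40.819  101.7434]
shift mm [ 2.   -0.39  4.  ] rot deg [-0.03 -3.87  0.02]
bar 37.0 85.0 lever 69.9 phi -14.62 err 0.0 TCP [ 41.0899 100.6752]
shift mm [ 2.45 -0.39  5.01] rot deg [-0.03 -4.86  0.02]
bar 37.0 84.0 lever 70.7 phi -15.62 err 0.0 TCP [41.3616 99.6018]
shift mm [ 2.9  -0.39  6.02] rot deg [-0.03 -5.85  0.02]
```

View pics/s8z.png

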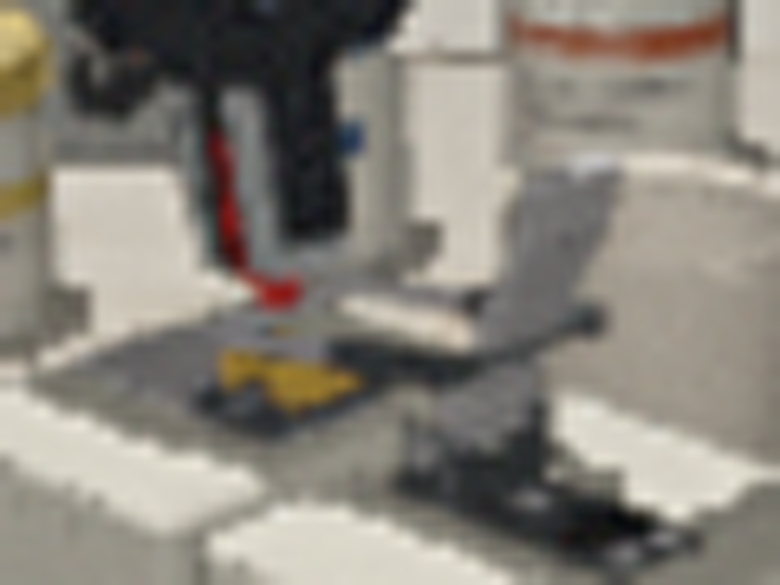

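Request:
{"fn": "step_arm", "kwargs": {"plan": [[[-0.0001, 0.0, 0.0005], [0, 0, 0]], [[-0.0002, 0.0, 0.001], [0, 0, 0]], [[-0.0002, 0.0, 0.001], [0, 0, 0]]]}}

```text
time_s: 7.0
eef_pos: [0.5356, -0.2881, 0.1055]
eef_rot: [-0.029, 0.939, -0.333, -0.08]
wrist_force: [3.7, -1.5, -6.0]
opening: 0.08
```

```bash
python3 - <<'E'
from path import *
barnow()
E
```

```text
t 7.0 tray TCP [ 39.02  -0.38 105.46] phi -9.76 x [ 0.986  0.    -0.17 ] F [ 3.8   1.2  -5.98] M [ 0.252 -1.476 -0.22 ] open 0.08
bar est [36.2711 89.4997] phi -9.76
```

Request:
{"fn": "step_arm", "kwargs": {"plan": [[[-0.0001, 0.0, 0.0005], [0, 0, 0]], [[-0.0002, 0.0, 0.001], [0, 0, 0]], [[-0.0002, 0.0, 0.001], [0, 0, 0]]]}}

```text
time_s: 7.3
eef_pos: [0.535, -0.2876, 0.1046]
eef_rot: [-0.029, 0.939, -0.333, -0.081]
wrist_force: [4.0, -0.8, -3.4]
opening: 0.082
```

```bash
python3 - <<'E'
from path import *
barnow()
E
```

```text
t 7.3 tray TCP [ 38.17  -0.36 104.58] phi -9.86 x [ 0.985  0.    -0.171] F [ 3.62  1.88 -3.44] M [ 0.291 -1.19  -0.16 ] open 0.082
bar est [35.3993 88.6231] phi -9.86
```

```bash
sed -i 's/^PX=.*/PX=-.0170/' path.py; python3 - <<'E'
from path import *
for b in [(35.4,88.6),(36,87.5),(36.3,86.5),(36.3,85.5),(36.3,84.5),(36.3,83)]: tgt(b[0]/1e3,b[1]/1e3)
E
```

```text
bar 35.4 88.6 lever 54.4 phi -8.98 err 0.0 TCP [ 37.928  104.6015]
shift mm [-0.25 -0.36  0.02] rot deg [-0.03  0.89  0.02]
bar 36.0 87.5 lever 57.3 phi -10.48 err 0.0 TCP [ 38.9466 103.4298]
shift mm [ 0.96 -0.36  1.  ] rot deg [-0.03 -0.62  0.02]
bar 36.3 86.5 lever 59.0 phi -11.67 err 0.0 TCP [ 39.5782 102.3649]
shift mm [ 1.76 -0.36  1.95] rot deg [-0.03 -1.81  0.02]
bar 36.3 85.5 lever 59.7 phi -12.69 err 0.0 TCP [ 39.8596 101.3041]
shift mm [ 2.22 -0.36  2.94] rot deg [-0.03 -2.83  0.02]
bar 36.3 84.5 lever 60.6 phi -13.72 err 0.0 TCP [ 40.1433 100.2375]
shift mm [ 2.68 -0.36  3.94] rot deg [-0.03 -3.86  0.02]
bar 36.3 83.0 lever 61.9 phi -15.29 err 0.0 TCP [40.5724 98.6265]
shift mm [ 3.38 -0.36  5.46] rot deg [-0.03 -5.43  0.02]
```

Request:
{"fn": "step_arm", "kwargs": {"plan": [[[0.0005, 0.0, 0.0005], [0, -0.3, 0]], [[0.001, 0.0, 0.001], [0, -0.6, 0]], [[0.0014, 0.0, 0.0015], [0, -1.2, 0]], [[0.0018, 0.0, 0.002], [0, -1.8, 0]], [[0.0018, 0.0, 0.002], [0, -1.8, 0]]]}}

```text
time_s: 7.8
eef_pos: [0.5353, -0.2879, 0.1017]
eef_rot: [-0.035, 0.938, -0.332, -0.098]
wrist_force: [-0.6, 2.8, 1.3]
opening: 0.081
```

```bash
python3 - <<'E'
from path import *
barnow()
for b in [(36.3,86.5),(36.3,85.5),(36.3,84.5),(36.3,83)]: tgt(b[0]/1e3,b[1]/1e3)
E
```

```text
t 7.8 tray TCP [ 38.67  -0.36 101.7 ] phi -11.89 x [ 0.979  0.    -0.206] F [-2.24  1.85  1.33] M [ 0.252  0.319 -0.115] open 0.081
bar est [35.3299 85.8444] phi -11.89
bar 36.3 86.5 lever 59.0 phi -11.67 err 0.0 TCP [ 39.5782 102.3649]
shift mm [ 0.75 -0.37 -0.84] rot deg [-0.03  0.22  0.02]
bar 36.3 85.5 lever 59.7 phi -12.69 err 0.0 TCP [ 39.8596 101.3041]
shift mm [ 1.25 -0.36  0.14] rot deg [-0.03 -0.8   0.02]
bar 36.3 84.5 lever 60.6 phi -13.72 err 0.0 TCP [ 40.1433 100.2375]
shift mm [ 1.74 -0.36  1.12] rot deg [-0.03 -1.83  0.02]
bar 36.3 83.0 lever 61.9 phi -15.29 err 0.0 TCP [40.5724 98.6265]
shift mm [ 2.5  -0.36  2.61] rot deg [-0.03 -3.4   0.02]
```

Request:
{"fn": "step_arm", "kwargs": {"plan": [[[0.0006, 0.0, 0.0], [0, -0.4, 0]], [[0.0012, 0.0, 0.0003], [0, -0.8, 0]], [[0.0012, 0.0, 0.0003], [0, -0.8, 0]]]}}

```text
time_s: 8.1
eef_pos: [0.5363, -0.2887, 0.1014]
eef_rot: [-0.037, 0.937, -0.332, -0.104]
wrist_force: [-1.6, 3.1, 2.6]
opening: 0.075
```

```bash
python3 - <<'E'
from path import *
barnow()
for b in [(36.3,85.5),(36.3,84.5),(36.3,83)]: tgt(b[0]/1e3,b[1]/1e3)
E
```

```text
t 8.1 tray TCP [ 39.95  -0.39 101.37] phi -12.64 x [ 0.976  0.    -0.219] F [-3.18  1.41  2.57] M [ 0.244  0.765 -0.145] open 0.075
bar est [36.4031 85.5672] phi -12.64
bar 36.3 85.5 lever 59.7 phi -12.69 err 0.0 TCP [ 39.8596 101.3041]
shift mm [-0.07 -0.39  0.09] rot deg [-0.03 -0.05  0.02]
bar 36.3 84.5 lever 60.6 phi -13.72 err 0.0 TCP [ 40.1433 100.2375]
shift mm [ 0.44 -0.39  1.07] rot deg [-0.03 -1.08  0.02]
bar 36.3 83.0 lever 61.9 phi -15.29 err 0.0 TCP [40.5724 98.6265]
shift mm [ 1.21 -0.39  2.55] rot deg [-0.03 -2.65  0.02]
```

Request:
{"fn": "step_arm", "kwargs": {"plan": [[[0.0002, 0.0, 0.0005], [0, -0.5, 0]], [[0.0004, 0.0, 0.001], [0, -1.0, 0]], [[0.0004, 0.0, 0.001], [0, -1.0, 0]]]}}

```text
time_s: 8.4
eef_pos: [0.5368, -0.2891, 0.1005]
eef_rot: [-0.04, 0.936, -0.332, -0.111]
wrist_force: [-2.1, 4.7, 2.6]
opening: 0.084
```

```bash
python3 - <<'E'
from path import *
barnow()
for b in [(36.3,84.5),(36.3,83.5),(36.3,82)]: tgt(b[0]/1e3,b[1]/1e3)
E
```

```text
t 8.4 tray TCP [ 40.61  -0.39 100.48] phi -13.58 x [ 0.972  0.    -0.235] F [-4.59  2.27  2.62] M [ 0.288  0.906 -0.124] open 0.084
bar est [36.8104 84.7313] phi -13.58
bar 36.3 84.5 lever 60.6 phi -13.72 err 0.0 TCP [ 40.1433 100.2375]
shift mm [-0.4  -0.39  0.34] rot deg [-0.03 -0.15  0.02]
bar 36.3 83.5 lever 61.4 phi -14.77 err 0.0 TCP [40.4289 99.165 ]
shift mm [ 0.13 -0.39  1.32] rot deg [-0.03 -1.19  0.02]
bar 36.3 82.0 lever 62.9 phi -16.35 err 0.0 TCP [40.8606 97.5448]
shift mm [ 0.93 -0.39  2.79] rot deg [-0.03 -2.77  0.02]
```

Request:
{"fn": "step_arm", "kwargs": {"plan": [[[0.0001, 0.0, 0.0006], [0, -0.5, 0]], [[0.0001, 0.0, 0.0011], [0, -1.1, 0]], [[0.0001, 0.0, 0.0011], [0, -1.1, 0]]]}}

```text
time_s: 8.7
eef_pos: [0.5371, -0.2894, 0.0994]
eef_rot: [-0.043, 0.935, -0.331, -0.12]
wrist_force: [-0.7, 2.8, 2.8]
opening: 0.085
```

```bash
python3 look.py 9 side;python3 - <<'E'
from path import *
barnow()
for b in [(36.3,83.5),(36.3,82.5),(36.3,81.5)]: tgt(b[0]/1e3,b[1]/1e3)
a=cv2.imread('raw_side9.png')[170:215,225:285]; cv2.imwrite('pics/s9z.png',cv2.resize(a,None,fx=13,fy=13,interpolation=cv2.INTER_CUBIC))
E
```

```text
t 8.7 tray TCP [40.95 -0.43 99.44] phi -14.61 x [ 0.968  0.    -0.252] F [-2.31  1.7   2.77] M [ 0.358  0.593 -0.231] open 0.085
t 8.75 tray TCP [40.93 -0.41 99.48] phi -14.59 x [ 0.968  0.    -0.252] F [-1.69  0.98  3.78] M [ 0.345  0.581 -0.236] open 0.083
bar est [36.851  83.8018] phi -14.59
bar 36.3 83.5 lever 61.4 phi -14.77 err 0.0 TCP [40.4289 99.165 ]
shift mm [-0.41 -0.41  0.43] rot deg [-0.03 -0.17  0.02]
bar 36.3 82.5 lever 62.4 phi -15.82 err 0.0 TCP [40.7164 98.0864]
shift mm [ 0.14 -0.41  1.4 ] rot deg [-0.03 -1.23  0.02]
bar 36.3 81.5 lever 63.4 phi -16.88 err 0.0 TCP [41.0052 97.0017]
shift mm [ 0.69 -0.41  2.38] rot deg [-0.03 -2.29  0.02]
```

View pics/s9z.png

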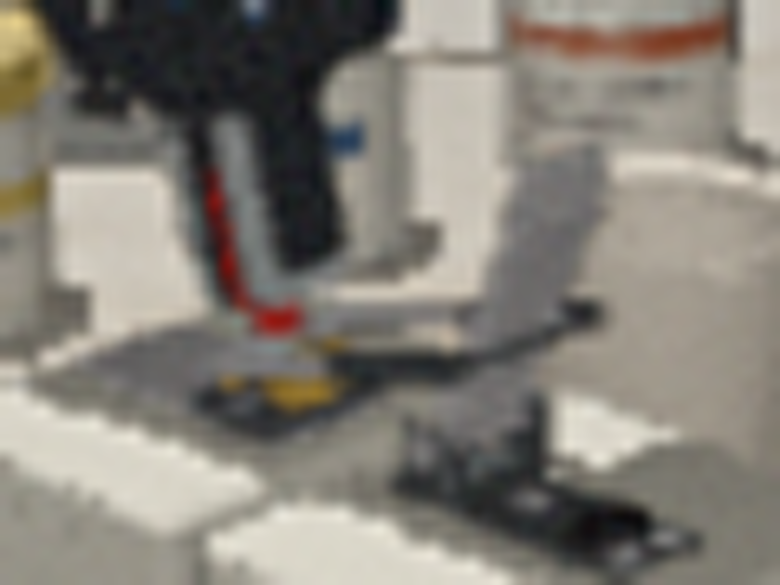

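Request:
{"fn": "step_arm", "kwargs": {"plan": [[[0.0001, 0.0, 0.0005], [0, -0.4, 0]], [[0.0001, 0.0, 0.001], [0, -0.9, 0]], [[0.0001, 0.0, 0.001], [0, -0.9, 0]]]}}

```text
time_s: 9.05
eef_pos: [0.537, -0.2893, 0.0984]
eef_rot: [-0.045, 0.934, -0.331, -0.127]
wrist_force: [0.3, 1.1, 3.1]
opening: 0.081
```

```bash
python3 - <<'E'
from path import *
barnow()
for b in [(36.3,82.5),(36.3,81.5),(36.3,80)]: tgt(b[0]/1e3,b[1]/1e3)
E
```

```text
t 9.05 tray TCP [40.83 -0.45 98.41] phi -15.5 x [ 0.964  0.    -0.267] F [-0.44  1.09  3.07] M [ 0.371  0.305 -0.243] open 0.081
bar est [36.4989 82.7988] phi -15.5
bar 36.3 82.5 lever 62.4 phi -15.82 err 0.0 TCP [40.7164 98.0864]
shift mm [-0.02 -0.45  0.34] rot deg [-0.03 -0.32  0.01]
bar 36.3 81.5 lever 63.4 phi -16.88 err 0.0 TCP [41.0052 97.0017]
shift mm [ 0.55 -0.45  1.31] rot deg [-0.03 -1.39  0.01]
bar 36.3 80.0 lever 65.0 phi -18.5 err 0.0 TCP [41.4405 95.3628]
shift mm [ 1.41 -0.45  2.77] rot deg [-0.03 -3.    0.01]
```

Request:
{"fn": "step_arm", "kwargs": {"plan": [[[0.0003, 0.0, 0.0007], [0, -0.7, 0]], [[0.0006, 0.0, 0.0013], [0, -1.4, 0]], [[0.0006, 0.0, 0.0013], [0, -1.4, 0]]]}}

```text
time_s: 9.35
eef_pos: [0.5371, -0.2895, 0.0969]
eef_rot: [-0.049, 0.932, -0.33, -0.139]
wrist_force: [1.7, 1.9, 3.8]
opening: 0.08
```

```bash
python3 - <<'E'
from path import *
barnow()
for b in [(36.3,81.5),(36.3,80.5),(36.3,79.5)]: tgt(b[0]/1e3,b[1]/1e3)
E
```

```text
t 9.35 tray TCP [41.05 -0.47 96.88] phi -16.92 x [ 0.957  0.    -0.291] F [0.13 2.59 3.83] M [ 0.32   0.122 -0.277] open 0.08
bar est [36.3324 81.3766] phi -16.92
bar 36.3 81.5 lever 63.4 phi -16.88 err 0.0 TCP [41.0052 97.0017]
shift mm [-0.08 -0.47 -0.11] rot deg [-0.03  0.04  0.01]
bar 36.3 80.5 lever 64.5 phi -17.96 err 0.0 TCP [41.2952 95.9107]
shift mm [ 0.52 -0.47  0.85] rot deg [-0.03 -1.04  0.01]
bar 36.3 79.5 lever 65.6 phi -19.04 err 0.0 TCP [41.5859 94.8134]
shift mm [ 1.11 -0.46  1.82] rot deg [-0.03 -2.12  0.01]
```

Request:
{"fn": "step_arm", "kwargs": {"plan": [[[0.0003, 0.0, 0.0005], [0, -0.5, 0]], [[0.0006, 0.0, 0.001], [0, -1.1, 0]], [[0.0006, 0.0, 0.001], [0, -1.1, 0]]]}}

```text
time_s: 9.65
eef_pos: [0.5372, -0.2895, 0.0956]
eef_rot: [-0.053, 0.931, -0.33, -0.148]
wrist_force: [2.0, -0.1, 3.3]
opening: 0.078
```

```bash
python3 look.py 10 side; python3 - <<'E'
from path import *
barnow()
for b in [(36.3,80.5),(36.3,79.5),(36.3,78.5)]: tgt(b[0]/1e3,b[1]/1e3)
a=cv2.imread('raw_side10.png')[170:215,225:285]; cv2.imwrite('pics/s10z.png',cv2.resize(a,None,fx=13,fy=13,interpolation=cv2.INTER_CUBIC))
E
```

```text
t 9.65 tray TCP [41.07 -0.45 95.65] phi -18.05 x [ 0.951  0.    -0.31 ] F [1.57 1.19 3.32] M [ 0.389  0.007 -0.288] open 0.078
t 9.7 tray TCP [41.03 -0.42 95.67] phi -18.03 x [ 0.951  0.    -0.309] F [1.73 1.89 1.42] M [ 0.355  0.016 -0.278] open 0.079
bar est [36.0132 80.2647] phi -18.03
bar 36.3 80.5 lever 64.5 phi -17.96 err 0.0 TCP [41.2952 95.9107]
shift mm [ 0.18 -0.42 -0.31] rot deg [-0.03  0.07  0.02]
bar 36.3 79.5 lever 65.6 phi -19.04 err 0.0 TCP [41.5859 94.8134]
shift mm [ 0.8  -0.42  0.64] rot deg [-0.03 -1.02  0.02]
bar 36.3 78.5 lever 66.8 phi -20.14 err 0.0 TCP [41.8771 93.7097]
shift mm [ 1.42 -0.42  1.6 ] rot deg [-0.03 -2.11  0.02]
```

View pics/s10z.png

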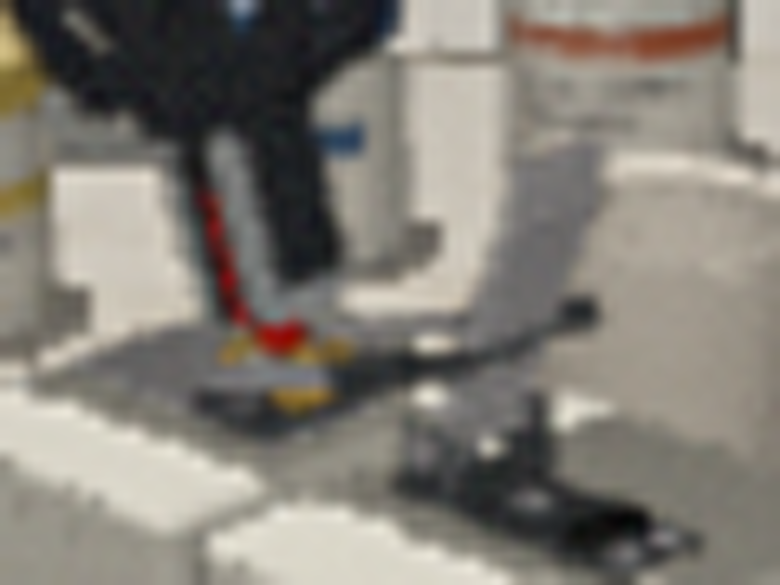

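Request:
{"fn": "step_arm", "kwargs": {"plan": [[[0.0005, 0.0, 0.0004], [0, -0.6, 0]], [[0.001, 0.0, 0.0009], [0, -1.3, 0]], [[0.0014, 0.0, 0.0016], [0, -2.1, 0]], [[0.0014, 0.0, 0.0016], [0, -2.1, 0]]]}}

```text
time_s: 10.1
eef_pos: [0.5373, -0.2895, 0.0933]
eef_rot: [-0.059, 0.928, -0.329, -0.166]
wrist_force: [-0.4, 2.9, 2.4]
opening: 0.083
```

```bash
python3 - <<'E'
from path import *
barnow()
for b in [(36.3,78.5),(36.3,77.5),(36.3,76.5),(36.3,75)]: tgt(b[0]/1e3,b[1]/1e3)
E
```

```text
t 10.1 tray TCP [41.25 -0.42 93.28] phi -20.26 x [ 0.938  0.    -0.346] F [-2.14  1.97  2.39] M [ 0.323  0.313 -0.218] open 0.083
bar est [35.6344 78.0869] phi -20.26
bar 36.3 78.5 lever 66.8 phi -20.14 err 0.0 TCP [41.8771 93.7097]
shift mm [ 0.45 -0.42 -0.62] rot deg [-0.03  0.13  0.02]
bar 36.3 77.5 lever 68.1 phi -21.24 err 0.0 TCP [42.1682 92.5998]
shift mm [ 1.1  -0.42  0.32] rot deg [-0.03 -0.97  0.02]
bar 36.3 76.5 lever 69.4 phi -22.34 err 0.0 TCP [42.4589 91.4836]
shift mm [ 1.76 -0.42  1.27] rot deg [-0.03 -2.08  0.02]
bar 36.3 75.0 lever 71.5 phi -24.02 err 0.0 TCP [42.8932 89.7976]
shift mm [ 2.75 -0.42  2.7 ] rot deg [-0.03 -3.75  0.02]
```

Request:
{"fn": "step_arm", "kwargs": {"plan": [[[0.0005, 0.0, 0.0002], [0, -0.5, 0]], [[0.001, 0.0, 0.0005], [0, -1.1, 0]], [[0.001, 0.0, 0.0005], [0, -1.1, 0]]]}}

```text
time_s: 10.4
eef_pos: [0.5382, -0.2902, 0.0929]
eef_rot: [-0.062, 0.926, -0.328, -0.174]
wrist_force: [-1.7, 3.1, 1.0]
opening: 0.078
```

```bash
python3 - <<'E'
from path import *
barnow()
for b in [(36.3,77),(34.3,77),(33,77),(32,77),(31,77)]: tgt(b[0]/1e3,b[1]/1e3)
E
```

```text
t 10.4 tray TCP [42.36 -0.41 92.85] phi -21.29 x [ 0.932  0.    -0.363] F [-3.25  1.32  0.99] M [ 0.292  0.301 -0.196] open 0.078
bar est [36.4814 77.7573] phi -21.29
bar 36.3 77.0 lever 68.7 phi -21.79 err 0.0 TCP [42.3137 92.0425]
shift mm [ 0.25 -0.41  0.77] rot deg [-0.02 -0.5   0.02]
bar 34.3 77.0 lever 61.7 phi -20.74 err 0.0 TCP [40.0374 92.15  ]
shift mm [-1.91 -0.41  1.5 ] rot deg [-0.02  0.55  0.02]
bar 33.0 77.0 lever 56.7 phi -19.82 err 0.0 TCP [38.4934 92.2402]
shift mm [-3.38 -0.41  1.97] rot deg [-0.02  1.47  0.02]
bar 32.0 77.0 lever 52.4 phi -18.95 err 0.0 TCP [37.26   92.3223]
shift mm [-4.56 -0.41  2.35] rot deg [-0.02  2.34  0.02]
bar 31.0 77.0 lever 47.7 phi -17.88 err 0.0 TCP [35.9748 92.4173]
shift mm [-5.79 -0.41  2.72] rot deg [-0.02  3.4   0.02]
```

Draw gently to −X to find the lip's wall.

Request:
{"fn": "step_arm", "kwargs": {"plan": [[[-0.0006, 0.0, 0.0008], [0, 0.0, 0]], [[-0.0012, 0.0, 0.0011], [0, 0.3, 0]], [[-0.0019, 0.0, 0.0014], [0, 0.5, 0]], [[-0.0019, 0.0, 0.0014], [0, 0.5, 0]]]}}

```text
time_s: 10.8
eef_pos: [0.5373, -0.2896, 0.0931]
eef_rot: [-0.06, 0.928, -0.329, -0.168]
wrist_force: [4.1, 0.2, 3.3]
opening: 0.084
```

```bash
python3 - <<'E'
from path import *
barnow()
for b in [(34.3,77),(33,77),(32,77),(31,77)]: tgt(b[0]/1e3,b[1]/1e3)
E
```

```text
t 10.8 tray TCP [41.26 -0.45 93.08] phi -20.53 x [ 0.937  0.    -0.351] F [3.03 2.77 3.34] M [ 0.33  -0.572 -0.34 ] open 0.084
bar est [35.5751 77.9123] phi -20.53
bar 34.3 77.0 lever 61.7 phi -20.74 err 0.0 TCP [40.0374 92.15  ]
shift mm [-0.81 -0.45  1.3 ] rot deg [-0.03 -0.21  0.01]
bar 33.0 77.0 lever 56.7 phi -19.82 err 0.0 TCP [38.4934 92.2402]
shift mm [-2.29 -0.45  1.76] rot deg [-0.03  0.71  0.01]
bar 32.0 77.0 lever 52.4 phi -18.95 err 0.0 TCP [37.26   92.3223]
shift mm [-3.48 -0.45  2.11] rot deg [-0.03  1.58  0.01]
bar 31.0 77.0 lever 47.7 phi -17.88 err 0.0 TCP [35.9748 92.4173]
shift mm [-4.71 -0.45  2.48] rot deg [-0.03  2.64  0.01]
```

Request:
{"fn": "step_arm", "kwargs": {"plan": [[[-0.0007, 0.0, 0.0002], [0, 0.5, 0]], [[-0.0014, 0.0, 0.0004], [0, 1.0, 0]], [[-0.0014, 0.0, 0.0004], [0, 1.0, 0]]]}}

```text
time_s: 11.1
eef_pos: [0.5358, -0.2884, 0.0932]
eef_rot: [-0.057, 0.929, -0.329, -0.16]
wrist_force: [5.0, -1.8, 4.5]
opening: 0.078
```

```bash
python3 look.py 11 side; python3 - <<'E'
from path import *
barnow()
for b in [(33,77),(32,77),(31,77)]: tgt(b[0]/1e3,b[1]/1e3)
a=cv2.imread('raw_side11.png')[170:215,225:285]; cv2.imwrite('pics/s11z.png',cv2.resize(a,None,fx=13,fy=13,interpolation=cv2.INTER_CUBIC))
E
```

```text
t 11.1 tray TCP [39.35 -0.47 93.15] phi -19.59 x [ 0.942  0.    -0.335] F [5.   1.76 4.46] M [ 0.388 -0.514 -0.242] open 0.078
t 11.15 tray TCP [39.33 -0.44 93.11] phi -19.61 x [ 0.942  0.    -0.336] F [4.09 2.13 4.39] M [ 0.39  -0.466 -0.341] open 0.082
bar est [33.892 77.848] phi -19.61
bar 33.0 77.0 lever 56.7 phi -19.82 err 0.0 TCP [38.4934 92.2402]
shift mm [-0.5  -0.44  1.1 ] rot deg [-0.02 -0.21  0.02]
bar 32.0 77.0 lever 52.4 phi -18.95 err 0.0 TCP [37.26   92.3223]
shift mm [-1.69 -0.44  1.44] rot deg [-0.02  0.67  0.02]
bar 31.0 77.0 lever 47.7 phi -17.88 err 0.0 TCP [35.9748 92.4173]
shift mm [-2.93 -0.44  1.78] rot deg [-0.03  1.73  0.02]
```

View pics/s11z.png

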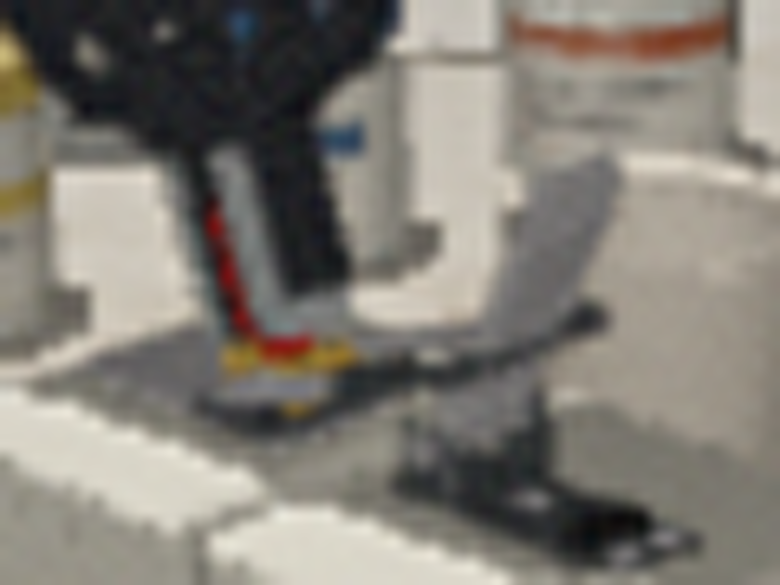

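Request:
{"fn": "step_arm", "kwargs": {"plan": [[[-0.0008, 0.0, -0.0002], [0, 0.5, 0]], [[-0.0015, 0.0, -0.0004], [0, 1.0, 0]], [[-0.0022, 0.0, -0.0006], [0, 1.7, 0]], [[-0.0022, 0.0, -0.0006], [0, 1.7, 0]]]}}

```text
time_s: 11.55
eef_pos: [0.5339, -0.2868, 0.0935]
eef_rot: [-0.052, 0.931, -0.33, -0.147]
wrist_force: [4.5, -1.0, 0.2]
opening: 0.079
```

```bash
python3 - <<'E'
from path import *
barnow()
for b in [(33,78),(32,77.5),(31,77.5),(30,77.5)]: tgt(b[0]/1e3,b[1]/1e3)
E
```

```text
t 11.55 tray TCP [36.85 -0.42 93.53] phi -17.99 x [ 0.951  0.    -0.309] F [4.12 2.05 0.21] M [ 0.401 -0.843 -0.297] open 0.079
bar est [31.846  78.1209] phi -17.99
bar 33.0 78.0 lever 55.2 phi -18.62 err 0.0 TCP [38.1723 93.3521]
shift mm [ 1.31 -0.42 -0.24] rot deg [-0.02 -0.63  0.02]
bar 32.0 77.5 lever 51.6 phi -18.33 err 0.0 TCP [37.0934 92.8785]
shift mm [ 0.43 -0.42  0.54] rot deg [-0.02 -0.34  0.02]
bar 31.0 77.5 lever 46.9 phi -17.24 err 0.0 TCP [35.8014 92.9721]
shift mm [-0.82 -0.42  0.85] rot deg [-0.02  0.75  0.02]
bar 30.0 77.5 lever 41.5 phi -15.9 err 0.0 TCP [34.4377 93.0803]
shift mm [-2.15 -0.42  1.17] rot deg [-0.02  2.09  0.02]
```

Request:
{"fn": "step_arm", "kwargs": {"plan": [[[-0.0007, 0.0, 0.0003], [0, 0.6, 0]], [[-0.0014, 0.0, 0.0006], [0, 1.2, 0]], [[-0.0021, 0.0, 0.0009], [0, 1.9, 0]], [[-0.0021, 0.0, 0.0009], [0, 1.9, 0]]]}}

```text
time_s: 11.95
eef_pos: [0.5323, -0.2854, 0.0937]
eef_rot: [-0.047, 0.933, -0.331, -0.132]
wrist_force: [4.7, -1.1, 2.1]
opening: 0.081
```

```bash
python3 look.py 12 side; python3 - <<'E'
from path import *
barnow()
for b in [(30,78),(29,78),(28,78)]: tgt(b[0]/1e3,b[1]/1e3)
a=cv2.imread('raw_side12.png')[170:215,225:285]; cv2.imwrite('pics/s12z.png',cv2.resize(a,None,fx=13,fy=13,interpolation=cv2.INTER_CUBIC))
E
```

```text
t 11.95 tray TCP [34.72 -0.4  93.74] phi -16.08 x [ 0.961  0.    -0.277] F [4.35 2.16 2.11] M [ 0.415 -0.678 -0.265] open 0.081
t 12.0 tray TCP [34.75 -0.42 93.71] phi -16.1 x [ 0.961  0.    -0.277] F [5.34 2.55 3.18] M [ 0.381 -0.638 -0.264] open 0.08
bar est [30.2607 78.1417] phi -16.1
bar 30.0 78.0 lever 40.7 phi -15.24 err 0.0 TCP [34.2574 93.6306]
shift mm [-0.45 -0.42  0.21] rot deg [-0.03  0.86  0.02]
bar 29.0 78.0 lever 34.3 phi -13.48 err 0.0 TCP [32.777  93.7536]
shift mm [-1.91 -0.42  0.5 ] rot deg [-0.03  2.61  0.02]
bar 28.0 78.0 lever 26.0 phi -11.03 err 0.0 TCP [31.1002 93.9006]
shift mm [-3.56 -0.42  0.83] rot deg [-0.03  5.06  0.02]
```

View pics/s12z.png

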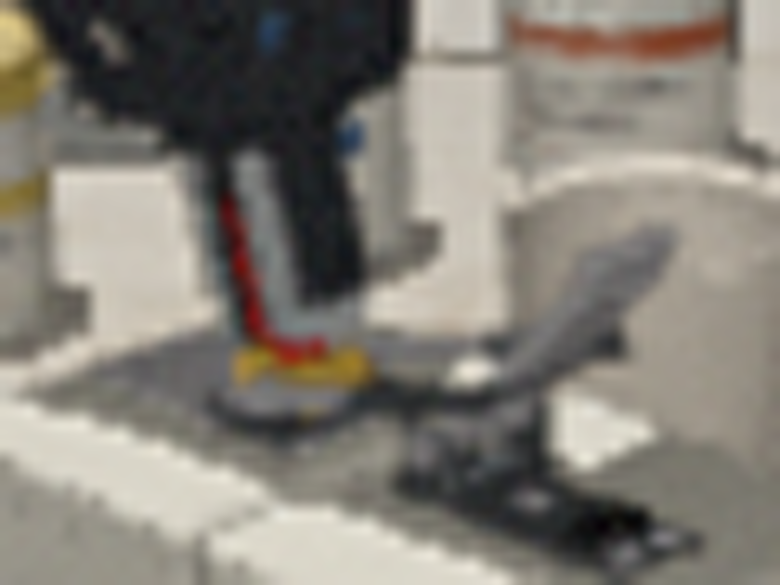

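Request:
{"fn": "step_arm", "kwargs": {"plan": [[[0.0, 0.0, 0.0], [0, 0, 0]], [[0.0, 0.0, 0.0], [0, 0, 0]], [[0.0, 0.0, 0.0], [0, 0, 0]]], "fingers": 14}}

```text
time_s: 12.3
eef_pos: [0.5315, -0.2851, 0.0932]
eef_rot: [-0.047, 0.933, -0.331, -0.133]
wrist_force: [0.4, 0.6, 1.0]
opening: 0.138
```

```bash
python3 look.py 13 side; python3 - <<'E'
from path import *
a=cv2.imread('raw_side13.png')[170:215,225:285]; cv2.imwrite('pics/s13z.png',cv2.resize(a,None,fx=13,fy=13,interpolation=cv2.INTER_CUBIC))
E
```

```text
t 12.3 tray TCP [33.91 -0.68 93.19] phi -16.23 x [ 0.96  0.   -0.28] F [-0.09  0.75  1.05] M [ 0.035 -0.177  0.01 ] open 0.138
```

View pics/s13z.png

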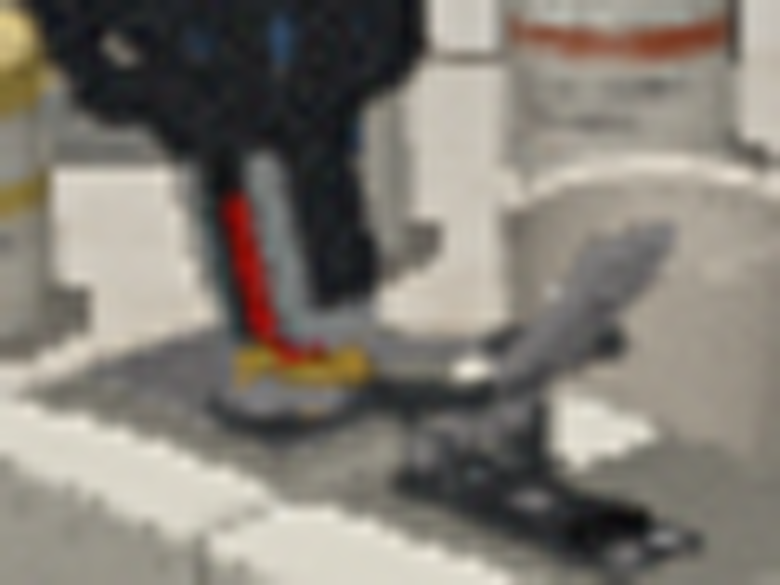

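Request:
{"fn": "step_arm", "kwargs": {"plan": [[[0.0, 0.0, 0.0], [0, 0, 0]], [[0.0, 0.0, 0.0], [0, 0, 0]], [[0.0, 0.0, -0.008], [0, 0, 0]], [[0.0, 0.0, -0.02], [0, 0, 0]], [[0.0, 0.0, -0.035], [0, 0, 0]]], "fingers": 24}}

```text
time_s: 12.85
eef_pos: [0.5398, -0.2916, 0.1281]
eef_rot: [-0.047, 0.933, -0.331, -0.132]
wrist_force: [0.6, -0.5, 2.0]
opening: 0.236
```

Request:
{"fn": "step_arm", "kwargs": {"plan": [[[0.0, 0.0, -0.02], [0, 0, 0]], [[0.0, 0.0, -0.045], [0, 0, 0]], [[0.0, 0.0, -0.06], [0, 0, 0]], [[0.0, 0.0, -0.06], [0, 0, 0]]]}}

```text
time_s: 13.25
eef_pos: [0.5544, -0.3035, 0.1885]
eef_rot: [-0.046, 0.934, -0.331, -0.129]
wrist_force: [0.2, -0.3, -0.4]
opening: 0.241
```

```bash
python3 look.py 14 side; python3 - <<'E'
from path import *
a=cv2.imread('raw_side14.png')[170:215,225:285]; cv2.imwrite('pics/s14z.png',cv2.resize(a,None,fx=13,fy=13,interpolation=cv2.INTER_CUBIC))
E
```

```text
t 13.25 tray TCP [ 63.35  -0.5  188.54] phi -15.75 x [ 0.962  0.    -0.271] F [ 0.33 -0.09 -0.37] M [-0.025 -0.134 -0.019] open 0.241
```

View pics/s14z.png

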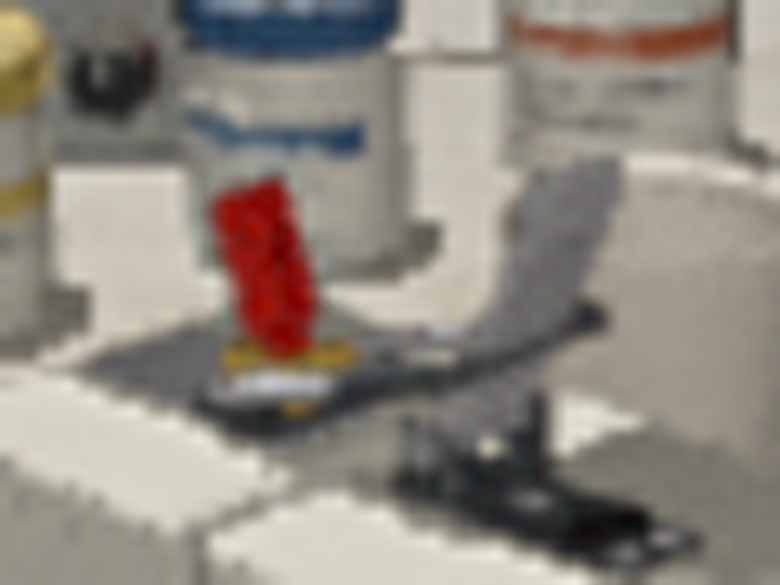

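```bash
cat > lv.py <<'E'
from mv import *
import sys
PX=-.018
def pose(th,r=.050,hw=.014,dz=0,phi=None):
    t=np.radians(th)
    if phi is None: phi=max(-.6*th+8,-31)
    f=np.radians(phi)
    c=np.array([PX-r*np.cos(t),.081+r*np.sin(t)])+.0025*np.array([np.sin(t),np.cos(t)])
    tip=c+hw*np.array([np.cos(f),np.sin(f)]); tcp=tip-.008*np.array([np.sin(f),-np.cos(f)])
    return wpose(tcp[0],tcp[1]+dz,f),tcp,phi
def go(th,dz=0,**k):
    (pos,rt),tcp,phi=pose(th,dz=dz,**k); print('th',th,'tcp',(tcp*1e3).round(1),'phi',round(phi,1)); delta(pos,rt)
if __name__=='__main__':
    state()
    for a in sys.argv[1:]:
        a=a.split(','); go(float(a[0]),float(a[1])/1e3 if len(a)>1 else 0)
E
python3 lv.py 90,40 90 80
```

```text
t 13.3 tray TCP [ 62.07  -0.51 186.45] phi -15.93 x [ 0.962  0.    -0.275] F [ 0.22  0.87 -0.61] M [-0.016 -0.18   0.002] open 0.241
th 90.0 tcp [  0.6 130.6] phi -31
shift mm [-54.75  -0.51  32.06] rot deg [ -0.02 -15.07   0.02]
th 90.0 tcp [  0.6 130.6] phi -31
shift mm [-43.77  -0.49  70.53] rot deg [ -0.02 -15.07   0.02]
th 80.0 tcp [ -8.1 130.3] phi -31
shift mm [-52.06  -0.49  73.23] rot deg [ -0.02 -15.07   0.02]
```

Request:
{"fn": "step_arm", "kwargs": {"plan": [[[-0.012, 0.0, 0.006], [0, -4, 0]], [[-0.025, 0.0, 0.013], [0, -8, 0]], [[-0.04, 0.0, 0.02], [0, -12, 0]], [[-0.0548, 0.0, 0.032], [0, -15, 0]], [[-0.0548, 0.0, 0.032], [0, -15, 0]]], "fingers": 0}}

```text
time_s: 13.8
eef_pos: [0.5027, -0.2614, 0.1661]
eef_rot: [-0.091, 0.907, -0.321, -0.256]
wrist_force: [-0.5, 0.1, 0.2]
opening: 0.002
```

```bash
python3 lv.py 90,20 90 80
```

```text
t 13.8 tray TCP [ -3.42  -0.37 166.11] phi -31.56 x [ 0.852  0.001 -0.523] F [-0.5  -0.25  0.17] M [-0.016 -0.258 -0.008] open 0.002
th 90.0 tcp [  0.6 130.6] phi -31
shift mm [11.53 -0.36 11.06] rot deg [-0.02  0.56  0.03]
th 90.0 tcp [  0.6 130.6] phi -31
shift mm [22.   -0.35 28.1 ] rot deg [-0.02  0.56  0.03]
th 80.0 tcp [ -8.1 130.3] phi -31
shift mm [14.74 -0.35 32.94] rot deg [-0.02  0.56  0.03]
```

Request:
{"fn": "step_arm", "kwargs": {"plan": [[[0.006, 0.0, 0.006], [0, 0.5, 0]], [[0.012, 0.0, 0.012], [0, 0.5, 0]], [[0.018, 0.0, 0.02], [0, 0.5, 0]], [[0.022, 0.0, 0.028], [0, 0.5, 0]], [[0.022, 0.0, 0.028], [0, 0.5, 0]]]}}

```text
time_s: 14.3
eef_pos: [0.5075, -0.2654, 0.1322]
eef_rot: [-0.089, 0.909, -0.322, -0.25]
wrist_force: [0.7, 0.3, 0.0]
opening: 0.001
```

```bash
python3 look.py 15 side; python3 lv.py 80 75 70 65 60
```

```text
t 14.3 tray TCP [  2.84  -0.47 132.21] phi -30.78 x [ 0.859  0.    -0.512] F [0.34 0.7  0.03] M [ 0.02  -0.214 -0.005] open 0.001
t 14.35 tray TCP [  3.24  -0.45 133.06] phi -30.72 x [ 0.86   0.    -0.511] F [-0.63  0.04  0.56] M [-0.032 -0.207  0.027] open -0.001
th 80.0 tcp [ -8.1 130.3] phi -31
shift mm [-8.35 -0.45  8.15] rot deg [-0.02 -0.28  0.02]
th 75.0 tcp [-12.4 129.6] phi -31
shift mm [-11.67  -0.45  10.98] rot deg [-0.02 -0.28  0.02]
th 70.0 tcp [-16.6 128.5] phi -31
shift mm [-14.74  -0.45  14.09] rot deg [-0.02 -0.28  0.02]
th 65.0 tcp [-20.7 127. ] phi -31.0
shift mm [-17.53  -0.45  17.45] rot deg [-0.02 -0.28  0.02]
th 60.0 tcp [-24.7 126. ] phi -28.0
shift mm [-20.45  -0.45  20.32] rot deg [-0.02  2.72  0.02]
```

View pics/s15.png

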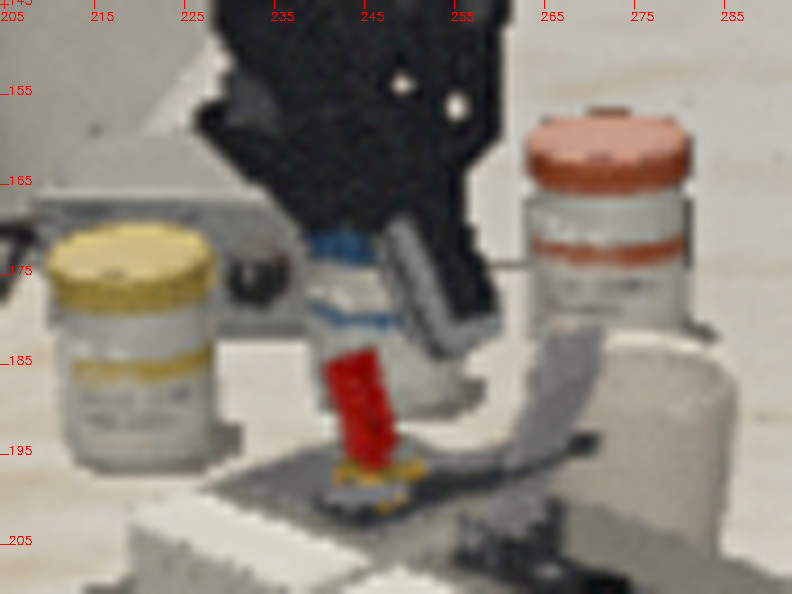

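Request:
{"fn": "step_arm", "kwargs": {"plan": [[[-0.004, 0.0, 0.004], [0, 0, 0]], [[-0.008, 0.0, 0.008], [0, 0, 0]], [[-0.0117, 0.0, 0.011], [0, 0, 0]], [[-0.0147, 0.0, 0.014], [0, 0, 0]], [[-0.0147, 0.0, 0.014], [0, 0, 0]]]}}

```text
time_s: 14.85
eef_pos: [0.4924, -0.2531, 0.1296]
eef_rot: [-0.088, 0.909, -0.322, -0.249]
wrist_force: [-0.5, 0.0, 0.1]
opening: 0.002
```

```bash
python3 lv.py 70 65 60 55 50 45 40
```

```text
t 14.85 tray TCP [-16.58  -0.37 129.57] phi -30.64 x [ 0.86   0.001 -0.51 ] F [-0.41 -0.27  0.15] M [-0.034 -0.215 -0.034] open 0.002
th 70.0 tcp [-16.6 128.5] phi -31
shift mm [ 0.51 -0.36  0.96] rot deg [-0.02 -0.36  0.03]
th 65.0 tcp [-20.7 127. ] phi -31.0
shift mm [-2.28 -0.37  4.32] rot deg [-0.02 -0.36  0.03]
th 60.0 tcp [-24.7 126. ] phi -28.0
shift mm [-5.21 -0.37  7.18] rot deg [-0.02  2.64  0.03]
th 55.0 tcp [-28.6 124.7] phi -25.0
shift mm [-7.84 -0.37 10.28] rot deg [-0.02  5.64  0.03]
th 50.0 tcp [-32.2 123.1] phi -22.0
shift mm [-10.17  -0.37  13.57] rot deg [-0.02  8.64  0.03]
th 45.0 tcp [-35.7 121.1] phi -19.0
shift mm [-12.19  -0.37  17.03] rot deg [-0.02 11.64  0.03]
th 40.0 tcp [-39.  118.9] phi -16.0
shift mm [-13.87  -0.37  20.64] rot deg [-0.02 14.64  0.03]
```

Request:
{"fn": "step_arm", "kwargs": {"plan": [[[-0.0023, 0.0, 0.0043], [0, 0, 0]], [[-0.004, 0.0, 0.006], [0, 1.3, 0]], [[-0.0052, 0.0, 0.0072], [0, 2.6, 0]], [[-0.0065, 0.0, 0.0087], [0, 4.1, 0]], [[-0.0078, 0.0, 0.0103], [0, 5.6, 0]]]}}

```text
time_s: 15.35
eef_pos: [0.4842, -0.2466, 0.125]
eef_rot: [-0.072, 0.921, -0.326, -0.202]
wrist_force: [1.8, -1.9, -0.3]
opening: 0.0
```

```bash
python3 look.py 16 side; python3 lv.py 55 50 45 40 35 30
```

```text
t 15.35 tray TCP [-27.09  -0.48 124.99] phi -24.74 x [ 0.908  0.    -0.419] F [ 2.61 -0.33 -0.31] M [-0.012 -0.563 -0.021] open 0.0
t 15.4 tray TCP [-27.62  -0.36 125.19] phi -24.71 x [ 0.908  0.001 -0.418] F [ 3.21 -1.1   0.09] M [ 0.008 -0.589  0.012] open -0.002
th 55.0 tcp [-28.6 124.7] phi -25.0
shift mm [-0.66 -0.36  0.82] rot deg [-0.01 -0.29  0.03]
th 50.0 tcp [-32.2 123.1] phi -22.0
shift mm [-3.32 -0.36  3.85] rot deg [-0.01  2.71  0.03]
th 45.0 tcp [-35.7 121.1] phi -19.0
shift mm [-5.68 -0.36  7.09] rot deg [-0.01  5.71  0.03]
th 40.0 tcp [-39.  118.9] phi -16.0
shift mm [-7.73 -0.36 10.5 ] rot deg [-0.01  8.71  0.03]
th 35.0 tcp [-42.1 116.4] phi -13.0
shift mm [-9.45 -0.36 14.06] rot deg [-0.01 11.71  0.03]
th 30.0 tcp [-44.9 113.6] phi -10.0
shift mm [-10.83  -0.36  17.73] rot deg [-0.01 14.71  0.03]
```

View pics/s16.png

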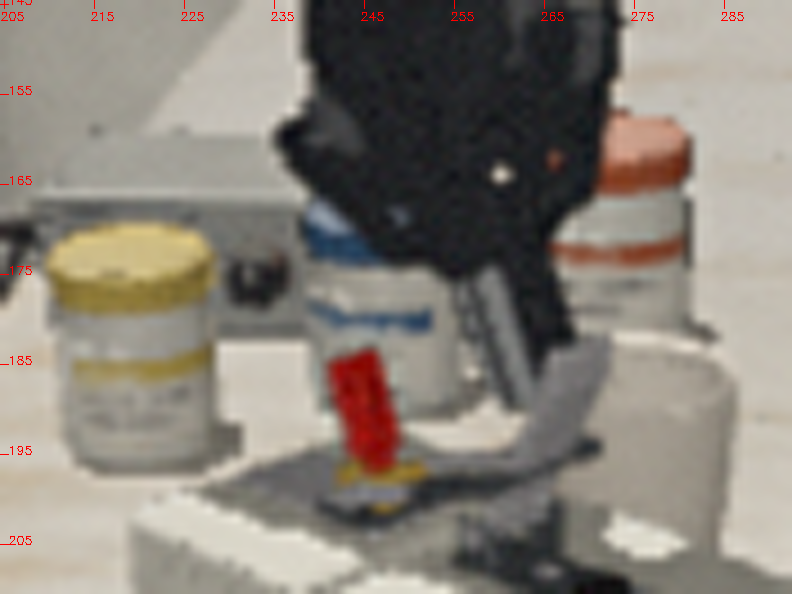

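Request:
{"fn": "step_arm", "kwargs": {"plan": [[[-0.002, 0.0, 0.0023], [0, 1.2, 0]], [[-0.0033, 0.0, 0.0039], [0, 2.7, 0]], [[-0.0045, 0.0, 0.0055], [0, 4.2, 0]], [[-0.0057, 0.0, 0.0071], [0, 5.7, 0]], [[-0.0068, 0.0, 0.0088], [0, 7.2, 0]]]}}

```text
time_s: 15.9
eef_pos: [0.476, -0.2398, 0.1199]
eef_rot: [-0.052, 0.931, -0.33, -0.145]
wrist_force: [0.5, -0.3, 1.8]
opening: 0.001
```

```bash
python3 lv.py 42.5 37.5 32.5 27.5 22.5
```

```text
t 15.9 tray TCP [-37.73  -0.35 119.85] phi -17.68 x [ 0.953  0.    -0.304] F [0.54 0.09 1.76] M [ 0.05  -0.2   -0.022] open 0.001
th 42.5 tcp [-37.4 120. ] phi -17.5
shift mm [ 0.24 -0.35 -0.28] rot deg [-0.03  0.18  0.02]
th 37.5 tcp [-40.6 117.7] phi -14.5
shift mm [-2.05 -0.35  2.96] rot deg [-0.03  3.18  0.02]
th 32.5 tcp [-43.5 115. ] phi -11.5
shift mm [-4.04 -0.35  6.36] rot deg [-0.03  6.18  0.02]
th 27.5 tcp [-46.2 112.1] phi -8.5
shift mm [-5.69 -0.35  9.9 ] rot deg [-0.03  9.18  0.02]
th 22.5 tcp [-48.5 109.1] phi -5.5
shift mm [-7.01 -0.35 13.56] rot deg [-0.03 12.18  0.02]
```

```bash
python3 look.py 17 side
```

```text
t 15.9 tray TCP [-37.73  -0.35 119.85] phi -17.68 x [ 0.953  0.    -0.304] F [0.54 0.09 1.76] M [ 0.05  -0.2   -0.022] open 0.001
```

View pics/s17.png

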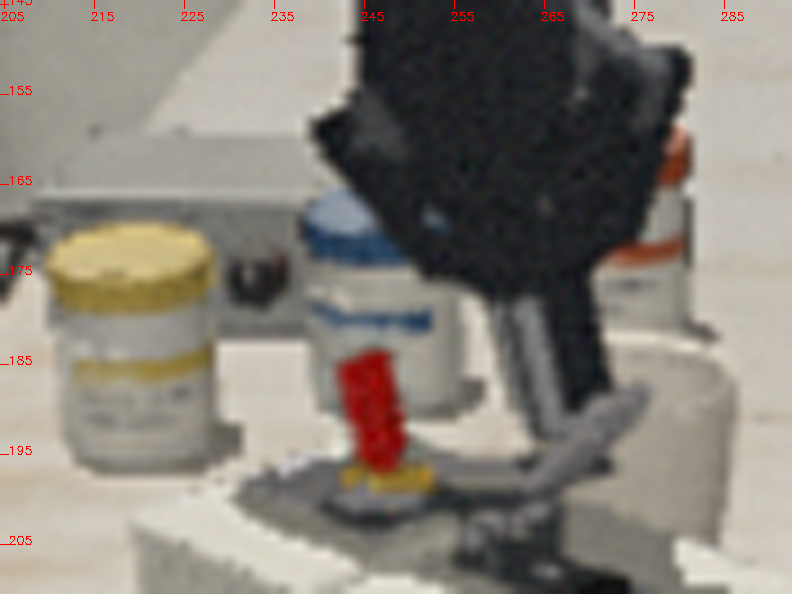

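Request:
{"fn": "step_arm", "kwargs": {"plan": [[[-0.001, 0.0, 0.0015], [0, 1.5, 0]], [[-0.0021, 0.0, 0.003], [0, 3.2, 0]], [[-0.0031, 0.0, 0.0047], [0, 4.7, 0]], [[-0.004, 0.0, 0.0064], [0, 6.2, 0]], [[-0.004, 0.0, 0.0064], [0, 6.2, 0]]]}}

```text
time_s: 16.45
eef_pos: [0.471, -0.2357, 0.1147]
eef_rot: [-0.034, 0.938, -0.332, -0.095]
wrist_force: [1.6, 0.4, 0.9]
opening: -0.001
```

```bash
python3 lv.py 32.5 30 27.5 25 22.5 20
```

```text
t 16.45 tray TCP [-44.15  -0.38 114.74] phi -11.61 x [ 0.98   0.    -0.201] F [1.   1.29 0.94] M [-0.031 -0.125  0.03 ] open -0.001
th 32.5 tcp [-43.5 115. ] phi -11.5
shift mm [ 0.56 -0.38 -0.41] rot deg [-0.02  0.11  0.02]
th 30.0 tcp [-44.9 113.6] phi -10.0
shift mm [-0.49 -0.38  1.25] rot deg [-0.02  1.61  0.02]
th 27.5 tcp [-46.2 112.1] phi -8.5
shift mm [-1.46 -0.38  2.94] rot deg [-0.02  3.11  0.02]
th 25.0 tcp [-47.4 110.6] phi -7.0
shift mm [-2.35 -0.38  4.67] rot deg [-0.02  4.61  0.02]
th 22.5 tcp [-48.5 109.1] phi -5.5
shift mm [-3.16 -0.38  6.44] rot deg [-0.02  6.11  0.02]
th 20.0 tcp [-49.6 107.5] phi -4.0
shift mm [-3.88 -0.38  8.23] rot deg [-0.02  7.61  0.02]
```

Request:
{"fn": "step_arm", "kwargs": {"plan": [[[-0.0005, 0.0, 0.0013], [0, 1.5, 0]], [[-0.0015, 0.0, 0.003], [0, 3.1, 0]], [[-0.0023, 0.0, 0.0047], [0, 4.6, 0]], [[-0.0031, 0.0, 0.0064], [0, 6.1, 0]], [[-0.0031, 0.0, 0.0064], [0, 6.1, 0]]]}}

```text
time_s: 16.95
eef_pos: [0.4676, -0.2331, 0.1089]
eef_rot: [-0.016, 0.941, -0.334, -0.046]
wrist_force: [1.0, 0.2, -0.8]
opening: 0.004
```

```bash
python3 look.py 18 side; python3 lv.py 22.5 20 17.5 15 12.5 10
```

```text
t 16.95 tray TCP [-48.47  -0.42 108.87] phi -5.57 x [ 0.995  0.    -0.097] F [ 0.67  0.77 -0.84] M [ 0.005 -0.02   0.042] open 0.004
t 17.0 tray TCP [-48.22  -0.45 108.97] phi -5.59 x [ 0.995  0.    -0.097] F [-0.75  0.52  0.17] M [ 0.027 -0.029  0.019] open 0.001
th 22.5 tcp [-48.5 109.1] phi -5.5
shift mm [-0.33 -0.45 -0.07] rot deg [-0.03  0.09  0.01]
th 20.0 tcp [-49.6 107.5] phi -4.0
shift mm [-1.24 -0.45  1.64] rot deg [-0.03  1.59  0.01]
th 17.5 tcp [-50.6 105.8] phi -2.5
shift mm [-2.06 -0.45  3.38] rot deg [-0.03  3.09  0.01]
th 15.0 tcp [-51.5 104.1] phi -1.0
shift mm [-2.81 -0.45  5.16] rot deg [-0.03  4.59  0.01]
th 12.5 tcp [-52.3 102.4] phi 0.5
shift mm [-3.47 -0.45  6.95] rot deg [-0.03  6.09  0.01]
th 10.0 tcp [-53.1 100.6] phi 2.0
shift mm [-4.04 -0.45  8.78] rot deg [-0.03  7.59  0.01]
```

View pics/s18.png

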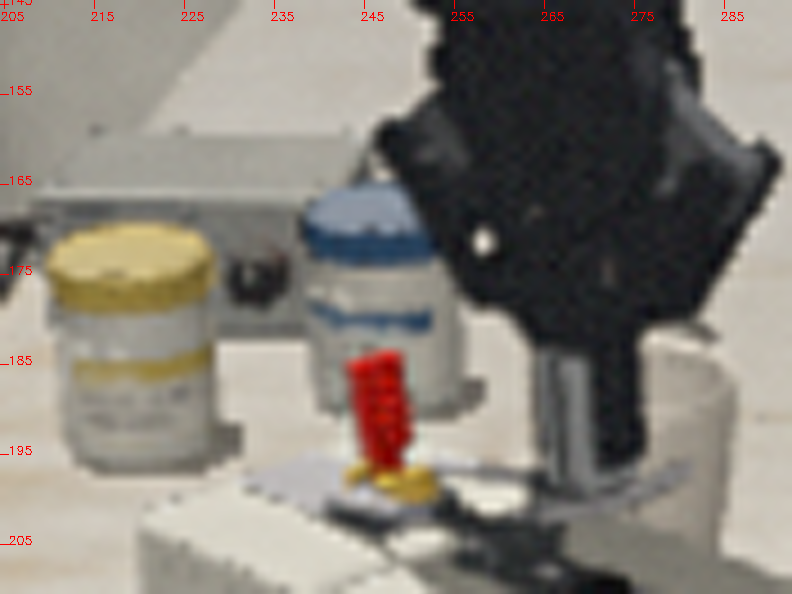

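Request:
{"fn": "step_arm", "kwargs": {"plan": [[[-0.0012, 0.0, 0.0016], [0, 1.6, 0]], [[-0.0021, 0.0, 0.0034], [0, 3.1, 0]], [[-0.0028, 0.0, 0.0052], [0, 4.6, 0]], [[-0.0035, 0.0, 0.007], [0, 6.1, 0]], [[-0.0035, 0.0, 0.007], [0, 6.1, 0]]]}}

```text
time_s: 17.5
eef_pos: [0.4645, -0.2305, 0.1022]
eef_rot: [0.001, 0.943, -0.334, 0.004]
wrist_force: [-0.8, -0.6, 0.0]
opening: -0.001
```

```bash
python3 lv.py 12.5 10 7.5 5 2.5 0
```

```text
t 17.5 tray TCP [-52.48  -0.4  102.15] phi 0.51 x [1.    0.    0.009] F [-0.26 -0.93  0.03] M [ 0.091 -0.011 -0.046] open -0.001
th 12.5 tcp [-52.3 102.4] phi 0.5
shift mm [ 0.13 -0.4  -0.23] rot deg [-0.03 -0.01  0.01]
th 10.0 tcp [-53.1 100.6] phi 2.0
shift mm [-0.63 -0.4   1.52] rot deg [-0.03  1.49  0.01]
th 7.5 tcp [-53.8  98.8] phi 3.5
shift mm [-1.31 -0.4   3.3 ] rot deg [-0.03  2.99  0.01]
th 5.0 tcp [-54.3  97. ] phi 5.0
shift mm [-1.91 -0.4   5.1 ] rot deg [-0.03  4.49  0.01]
th 2.5 tcp [-54.8  95.2] phi 6.5
shift mm [-2.42 -0.39  6.92] rot deg [-0.03  5.99  0.01]
th 0.0 tcp [-55.2  93.4] phi 8.0
shift mm [-2.85 -0.39  8.76] rot deg [-0.03  7.49  0.01]
```

```bash
python3 look.py 19 side; python3 - <<'E'
import cv2
a=cv2.imread('raw_side19.png')[170:215,235:295]; cv2.imwrite('pics/s19z.png',cv2.resize(a,None,fx=13,fy=13,interpolation=cv2.INTER_CUBIC))
E
```

```text
t 17.5 tray TCP [-52.48  -0.4  102.15] phi 0.51 x [1.    0.    0.009] F [-0.26 -0.93  0.03] M [ 0.091 -0.011 -0.046] open -0.001
```

View pics/s19z.png

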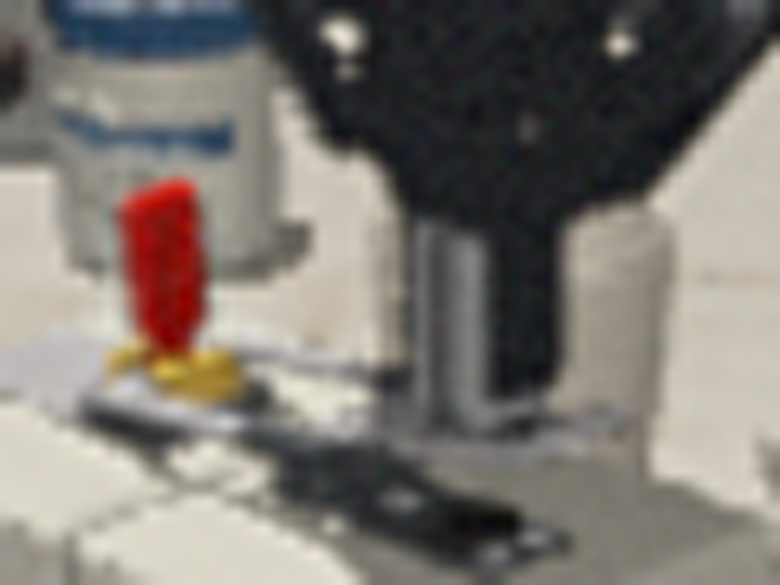

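Request:
{"fn": "step_arm", "kwargs": {"plan": [[[-0.0007, 0.0, 0.0017], [0, 1.5, 0]], [[-0.0013, 0.0, 0.0035], [0, 3, 0]], [[-0.0019, 0.0, 0.0053], [0, 4.5, 0]], [[-0.0024, 0.0, 0.007], [0, 6, 0]], [[-0.0024, 0.0, 0.007], [0, 6, 0]]]}}

```text
time_s: 18.05
eef_pos: [0.4626, -0.229, 0.095]
eef_rot: [0.019, 0.941, -0.333, 0.053]
wrist_force: [0.4, -0.3, 0.3]
opening: 0.001
```

```bash
python3 look.py 20 side; python3 - <<'E'
import cv2
a=cv2.imread('raw_side20.png')[170:215,235:295]; cv2.imwrite('pics/s20z.png',cv2.resize(a,None,fx=13,fy=13,interpolation=cv2.INTER_CUBIC))
E
python3 lv.py 2.5 0 -2 -4 -6 -8
```

```text
t 18.05 tray TCP [-54.9   -0.4   94.99] phi 6.48 x [0.994 0.    0.113] F [0.51 0.08 0.26] M [0.029 0.072 0.063] open 0.001
t 18.1 tray TCP [-54.59  -0.43  95.19] phi 6.48 x [ 0.994 -0.     0.113] F [-0.03  0.17 -0.21] M [-0.012  0.023 -0.002] open -0.001
th 2.5 tcp [-54.8  95.2] phi 6.5
shift mm [-0.25 -0.43 -0.05] rot deg [-0.03  0.02 -0.  ]
th 0.0 tcp [-55.2  93.4] phi 8.0
shift mm [-0.87 -0.42  1.74] rot deg [-0.03  1.52 -0.  ]
th -2.0 tcp [-55.5  91.9] phi 9.2
shift mm [-1.3  -0.42  3.18] rot deg [-0.03  2.72 -0.  ]
th -4.0 tcp [-55.7  90.4] phi 10.4
shift mm [-1.67 -0.42  4.63] rot deg [-0.03  3.92 -0.  ]
th -6.0 tcp [-55.9  88.9] phi 11.6
shift mm [-2.   -0.42  6.1 ] rot deg [-0.03  5.12 -0.  ]
th -8.0 tcp [-56.   87.4] phi 12.8
shift mm [-2.26 -0.42  7.57] rot deg [-0.03  6.32 -0.  ]
```

View pics/s20z.png

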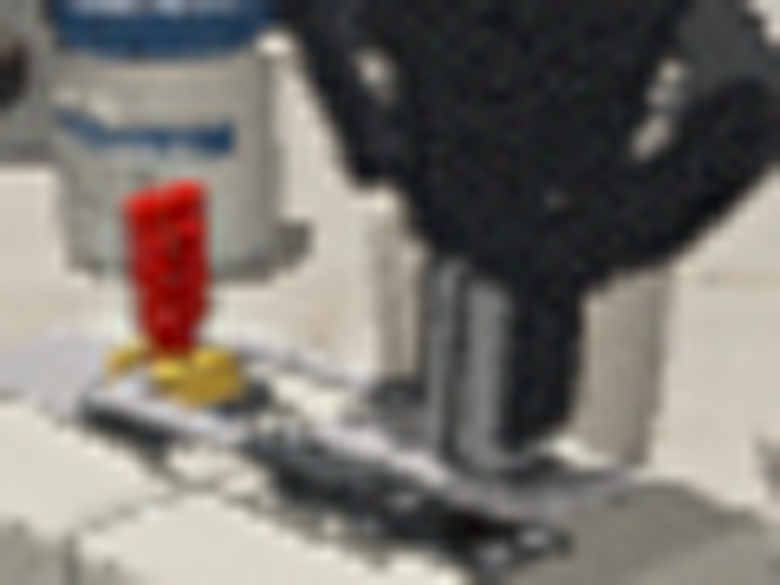

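Request:
{"fn": "step_arm", "kwargs": {"plan": [[[-0.0006, 0.0, 0.0012], [0, 1, 0]], [[-0.001, 0.0, 0.0024], [0, 2, 0]], [[-0.0014, 0.0, 0.0036], [0, 3, 0]], [[-0.0017, 0.0, 0.0047], [0, 4, 0]], [[-0.0017, 0.0, 0.0047], [0, 4, 0]]]}}

```text
time_s: 18.6
eef_pos: [0.4615, -0.228, 0.09]
eef_rot: [0.03, 0.939, -0.332, 0.087]
wrist_force: [0.0, -0.6, -0.8]
opening: 0.0
```

```bash
python3 lv.py -4 -6 -8 -10
```

```text
t 18.6 tray TCP [-56.4   -0.36  89.96] phi 10.55 x [0.983 0.    0.183] F [ 0.38 -0.42 -0.79] M [ 0.002  0.073 -0.029] open 0.0
th -4.0 tcp [-55.7  90.4] phi 10.4
shift mm [ 0.74 -0.36 -0.31] rot deg [-0.03 -0.15  0.01]
th -6.0 tcp [-55.9  88.9] phi 11.6
shift mm [ 0.32 -0.36  1.13] rot deg [-0.03  1.05  0.01]
th -8.0 tcp [-56.   87.4] phi 12.8
shift mm [-0.05 -0.36  2.58] rot deg [-0.03  2.25  0.01]
th -10.0 tcp [-56.   85.9] phi 14.0
shift mm [-0.37 -0.36  4.04] rot deg [-0.03  3.45  0.01]
```

Still no contact; feel down a bit further in small steps.

Request:
{"fn": "step_arm", "kwargs": {"plan": [[[0.0, 0.0, 0.0008], [0, 0.5, 0]], [[0.0, 0.0, 0.0016], [0, 1, 0]], [[0.0, 0.0, 0.0024], [0, 1.5, 0]], [[0.0, 0.0, 0.0024], [0, 1.5, 0]]]}}

```text
time_s: 19.0
eef_pos: [0.4625, -0.2289, 0.088]
eef_rot: [0.035, 0.937, -0.332, 0.099]
wrist_force: [0.1, 0.2, 0.4]
opening: -0.0
```

```bash
python3 look.py 21 side; python3 - <<'E'
import cv2
a=cv2.imread('raw_side21.png')[170:215,235:295]; cv2.imwrite('pics/s21z.png',cv2.resize(a,None,fx=13,fy=13,interpolation=cv2.INTER_CUBIC))
E
```

```text
t 19.0 tray TCP [-55.1   -0.42  88.04] phi 12.11 x [0.978 0.    0.21 ] F [-0.01  0.19  0.39] M [ 0.023  0.121 -0.008] open -0.0
```

View pics/s21z.png

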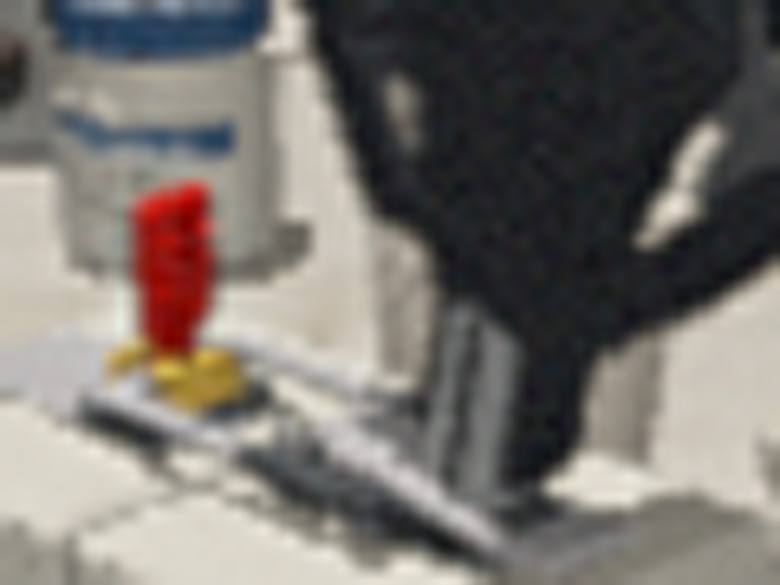

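Request:
{"fn": "step_arm", "kwargs": {"plan": [[[0.0, 0.0, 0.0008], [0, 0.3, 0]], [[0.0, 0.0, 0.0016], [0, 0.6, 0]], [[0.0, 0.0, 0.0022], [0, 0.6, 0]], [[0.0, 0.0, 0.0022], [0, 0.6, 0]]]}}

```text
time_s: 19.45
eef_pos: [0.4628, -0.2291, 0.0872]
eef_rot: [0.037, 0.937, -0.332, 0.104]
wrist_force: [-9.9, 5.4, 17.8]
opening: -0.004
```

```bash
python3 look.py 22 side; python3 - <<'E'
import cv2
a=cv2.imread('raw_side22.png')[170:215,235:295]; cv2.imwrite('pics/s22z.png',cv2.resize(a,None,fx=13,fy=13,interpolation=cv2.INTER_CUBIC))
E
```

```text
t 19.45 tray TCP [-54.74  -0.41  87.17] phi 12.66 x [0.976 0.001 0.219] F [-11.08  -2.07  17.81] M [-0.227  1.328 -0.063] open -0.004
```

View pics/s22z.png

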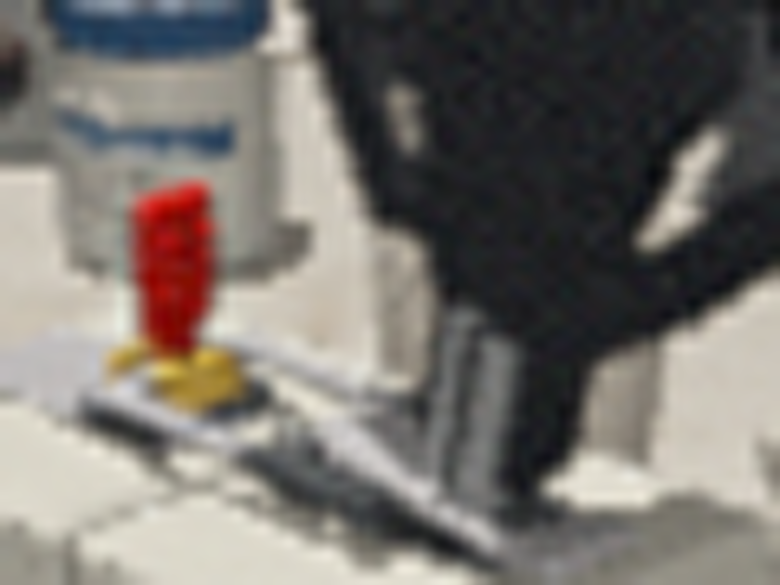

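Request:
{"fn": "step_arm", "kwargs": {"plan": [[[0.0, 0.0, -0.004], [0, 0, 0]], [[0.0, 0.0, -0.02], [0, 0, 0]], [[0.0, 0.0, -0.05], [0, 0, 0]], [[0.0, 0.0, -0.09], [0, 0, 0]], [[0.0, 0.0, -0.11], [0, 0, 0]]]}}

```text
time_s: 20.0
eef_pos: [0.4447, -0.2145, 0.1962]
eef_rot: [0.037, 0.937, -0.332, 0.106]
wrist_force: [1.4, -1.3, -0.6]
opening: 0.001
```

```bash
python3 - <<'E'
from mv import *
state(); o=telemetry.get_obs()
delta(np.array([0.36,-0.02,0.32]),rot(o['eef_rot']),o)
E
```

```text
t 20.0 tray TCP [-77.99  -0.42 196.24] phi 12.89 x [0.975 0.    0.223] F [ 1.88 -0.13 -0.64] M [-0.027  0.021 -0.057] open 0.001
shift mm [-155.86  -97.85 -162.6 ] rot deg [0. 0. 0.]
```

Request:
{"fn": "step_arm", "kwargs": {"plan": [[[-0.015, -0.01, -0.035], [0, 0, 0]], [[-0.04, -0.025, -0.07], [0, 0, 0]], [[-0.07, -0.045, -0.1], [0, 0, 0]], [[-0.1, -0.063, -0.12], [0, 0, 0]], [[-0.13, -0.082, -0.14], [0, 0, 0]]]}}

```text
time_s: 20.5
eef_pos: [0.3725, -0.0502, 0.3022]
eef_rot: [0.037, 0.937, -0.332, 0.105]
wrist_force: [1.1, 0.2, -0.6]
opening: -0.001
```

Request:
{"fn": "step_arm", "kwargs": {"plan": [[[-0.02, -0.015, -0.02], [0, 0, 0]], [[-0.04, -0.03, -0.02], [0, 0, 0]], [[-0.07, -0.06, -0.02], [0, 0, 0]], [[-0.07, -0.08, -0.02], [0, 0, 0]], [[-0.07, -0.08, -0.02], [0, 0, 0]]]}}

```text
time_s: 21.0
eef_pos: [0.3674, 0.0587, 0.3054]
eef_rot: [0.036, 0.938, -0.33, 0.104]
wrist_force: [0.2, -0.8, 0.4]
opening: 0.0
```

```bash
python3 look.py 23; python3 -c "
from pj import *
for a in [(-8,0)]: show(*a)"
```

```text
t 21.0 tray TCP [-310.05  163.1   305.38] phi 12.68 x [0.976 0.004 0.219] F [ 0.66 -0.49  0.4 ] M [0.006 0.128 0.009] open 0.0
tip [-77.7   0.   72.8] [280.1 213.3]
pin+ [-41.1  18.5  77.9] [263.2 209.2]
pin- [-41.1 -18.5  77.9] [274.2 204.6]
bar+ [24.9 18.5 77.9] [244.4 201.6]
bar0 [24.9  0.  77.9] [250.  199.5]
bar- [ 24.9 -18.5  77.9] [255.4 197.4]
tab7 [24.9  0.  84.9] [249.9 196.9]
groove [36.3  0.  79. ] [246.9 197.9]
gr77 [36.3  0.  77. ] [247.  198.7]
```

View pics/s23.png

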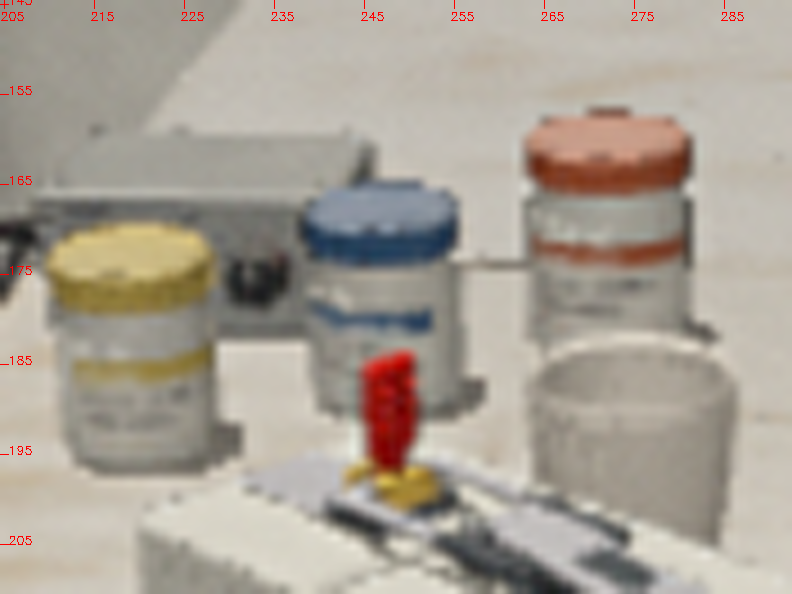

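View pics/t23.png

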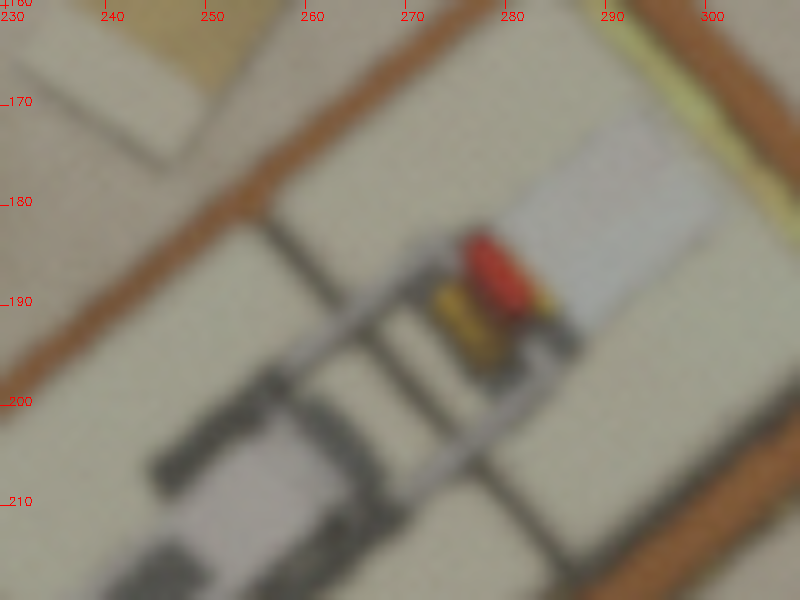

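```bash
python3 - <<'E'
from mv import *
a=cv2.imread('raw_top0.png',0);b=cv2.imread('raw_top23.png',0)
# expected shift for 5mm
P=np.array([[p[17]+.045,0,.07]]);Q=P-[[.005,0,0]]
print('expected 5mm',proj('top',T(p,Q))-proj('top',T(p,P)))
ecc=lambda x0,y0,x1,y1:(lambda r:r)(cv2.findTransformECC(a[y0:y1,x0:x1],b[y0:y1,x0:x1],np.eye(2,3,dtype=np.float32),cv2.MOTION_TRANSLATION,(3,200,1e-6),None,3))
for n,r in {'plateB':(287,163,306,186),'corner tile':(230,145,262,178),'screwA':(235,210,252,230),'cup':(303,205,345,255),'stamp':(278,245,303,275),'seamTop':(252,175,264,187)}.items():
    c,M=ecc(*r); print(n,round(c,3),M[:,2])
a0=cv2.imread('raw_side0.png');b0=cv2.imread('raw_side23.png')
cv2.imwrite('pics/cmp.png',np.hstack([cv2.resize(i[195:235,215:265],None,fx=8,fy=8,interpolation=cv2.INTER_CUBIC) for i in (a0,b0)]))
for t in ('lever','loop','half_b'):
    print(t,nets.boxes_of(t,'top')[:1]) if 0 else None
E
```

```text
expected 5mm [[-1.8496  1.5708]]
plateB 0.816 [ 0.2786 -0.4595]
corner tile 0.991 [-0.0258  0.0013]
screwA 0.752 [-2.0677  2.1743]
cup 1.0 [0.0068 0.0113]
stamp 0.999 [-0.0052 -0.0007]
seamTop 0.856 [-0.897  0.867]
```

View pics/cmp.png

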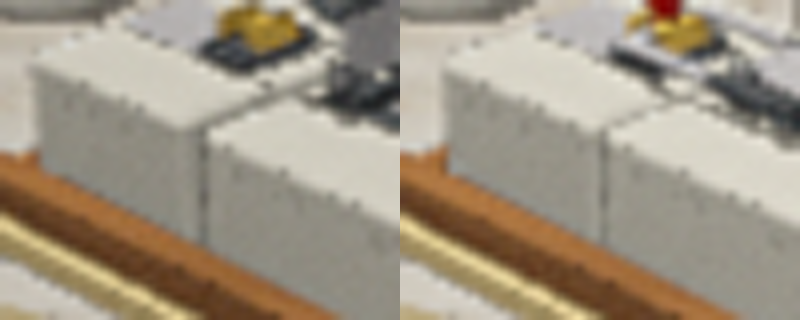

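```bash
python3 -c "
from bench import ticket
print(ticket.hand_in())"
```

```text
the job is handed in; nothing more can be done
None
```

The latch is hooked and the mould is shut. I hooked the loop's bar into the keeper groove, then pressed the lever down past centre to its end stop. I then moved the arm clear and handed the job in at about 21 s of the 72 s allowed.

- **Hooking:** I gripped the red tab and lowered the bar into the groove in small steps. Wrist-force readings taken between the steps never exceeded about 9 N on the way in. Drawing the bar back towards the lever pulled the keeper half along, so it had caught. When I let go, that half sprang back open and the lever rose to roughly 65°. The bar stayed hooked.
- **Pressing the lever:** Readings were 3 N or less until the lever reached its stop, where they jumped to about 21 N in total. I backed off straight away.
- **Last pictures, arm clear:** The lever lies flat, the bar sits between the keeper's lips, and the gap has closed in the side view. The tray floor shows again beyond the keeper half, which fits about 5 mm of closing. Image comparison shows the tile, cup and stamp unmoved.

**Checks that failed or disagreed:**
- Automatic image matching of the keeper half and the seam fitted poorly and gave inconsistent shifts, so the closing rests on my reading of the pictures.
- A thin dark line still shows at the seam from above.
- My first estimate of the pivot was off by about 2 mm. This caused up to about 9 N of side load on the tab before I corrected it.

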